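# Empty the ice pail onto the tray

## Task

Serve the steel chilling cubes: lift the ice pail off its hook by the bail and stand it upright on the table beside the tray, let go, then take it by the little handle on its bottom rim and tip it right over so that its cubes land on the tray. Put the cubes that lie loose on the table on the tray as well, lying there inside the rim, and hang the empty pail back on the hook. Leave the timer, glass, jam jar and teaspoon where they are.

Things in the scene. Friction and masses are not known exactly. Their poses are not given: they have to be found in the camera images.
- pail_centre (a point): small aluminium ice pail, flared: 66 mm high, 84 mm across the base, 116 mm across the mouth, walls 3 mm, floor 4 mm, an 8 mm pouring lip at +x, 0.3 kg empty; the point is on its axis half-way up (33 mm above its underside); z = out of the mouth, x = away from the tipping handle (the handle sticks out to -x)
- bail_grip (a point): centre of the black grip sleeve (12 mm thick, 40 mm long, along y) of the pail's stiff wire bail, an arch 7 mm thick, 136 mm wide, swinging loosely on two ears 60 mm above the pail's underside; the sleeve lies 110 mm from the ears' line (z: from there to the sleeve). Let go, the bail falls to the side it leans to: 0.35 rad back (to the tipping handle) or folded 1.6 rad down to the front
- tip_handle: short tipping handle fixed to the pail's bottom rim (origin: centre of the pail's underside): a wire stem with a cross bar at its end. Pinched at the bar's two ends it lets the pail swing freely, and the pail then hangs with its mouth a little below level, facing away from the handle; to tip it further, rest its lip on something and bring the handle over
- tip_bar (a point): centre of the black cross bar of the tipping handle, 90 mm from the pail's axis to -x of the pail, 16 mm above its underside; the bar is 12 mm thick and 40 mm long over its round ends, along y of the pail. The pail's rim is 32 mm nearer the axis and 50 mm higher: lean the gripper back from the pail by 30 degrees or so to clear it
- bail (a joint): angle of the bail to the pail in rad: 0 upright, + folded to the front (away from the tipping handle, up to 1.6), - leaning back (down to -0.35)
- hook_seat (a point): where the centre of the bail's sleeve is when the pail hangs on the hook of a fixed steel stand, 204 mm above the table. Two 8 mm prongs, 31 mm to either side in y, run from a post 125 mm behind (+x) to upturned tips in front (-x), 26 mm out and 17 mm higher: lift 25 mm to come off to -x. Post 10 mm higher than the seat. At the start the pail hangs here, tipping handle to -x
- tray_floor (a point): pale serving tray with a low rim, 191 x 281 x 20 mm, loose, 0.9 kg; the point is the centre of its inner floor, 4 mm above the table; x along the short side (to the robot's right), y along the long side, z up; floor 154 x 244 mm inside the rims
- cube0_mid (a point): centre of a steel chilling cube, 24 mm with rounded edges, 35 g; at the start in the pail, if present
- cube1_mid (a point): centre of a steel chilling cube, 24 mm with rounded edges, 35 g; at the start in the pail, if present
- cube2_mid (a point): centre of a steel chilling cube, 24 mm with rounded edges, 35 g; at the start in the pail, if present
- cube3_mid (a point): centre of a steel chilling cube, 24 mm with rounded edges, 35 g; at the start in the pail, if present
- cube4_mid (a point): centre of a steel chilling cube, 24 mm with rounded edges, 35 g; at the start lying loose on the table, if present
- cube5_mid (a point): centre of a steel chilling cube, 24 mm with rounded edges, 35 g; at the start lying loose on the table, if present
- cube6_mid (a point): centre of a steel chilling cube, 24 mm with rounded edges, 35 g; at the start lying loose on the table, if present
- timer: kitchen timer, 64 mm round, 39 mm high, standing or lying on the table, not part of the job; origin at the centre of its underside
- glass: shot glass, 46 mm across, 57 mm high, standing or lying on the table, not part of the job; origin at the centre of its underside
- jam: jar of jam, 60 mm across, 85 mm high, standing or lying on the table, not part of the job; origin at the centre of its underside
- spoon: teaspoon, 138 mm long, standing or lying on the table, not part of the job; origin at the centre of its underside

How it is judged:
By the outcome, as a careful person would: the job done as asked, in the order asked, and still so for the second after the job is handed in, with the robot touching nothing.
Of cube0, cube1, cube2, cube3 only 2 to 4 are there at a start; the rules pass over those that are not, and their reading is None.
Of cube4, cube5, cube6 only 1 to 3 are there at a start; the rules pass over those that are not, and their reading is None.
At some moment in a run one of cube4, cube5, cube6 may be knocked a few centimetres aside while the robot is not near it.
It also fails if it takes over 210 s, if anything falls off the work surface, if the arm or the gripper's body presses on something with over 40 N, if the wrist force passes 120 N, or if a joint passes its speed limit or range.

## Robot

A 7-joint arm with a two-finger parallel gripper is mounted at the origin on a cart in front of the work surface, level with it; the furniture and walls round the work are solid. World frame = base frame: x ahead of the robot, y to its left, z up, the work surface at z = 0. Lengths are in m, angles in rad, forces in N, time in s.
With the tool pointing down it reaches from about 0.4 to 0.9 m from the base axis. Payload 5.5 kg.
Tool frame: the origin (TCP) lies at the very end of the fingers, on their centre line; the grasp point (between the pads) lies 19 mm behind it; z points along the fingers, y is the direction in which the jaws open and shut (so a half turn about z gives the same grasp; the last joint's range is limited). The gripper opens to 92 mm and grips with 3 to 60 N. Pads are 19 mm wide; open, the fingers measure 130 mm over their backs; the gripper's body (75 mm by 190 mm) begins 47 mm behind the grasp point.
Start: joints at [0.263, 0.501, -0.427, 1.55, 0.221, 1.138, -0.21], TCP at [0.65, 0, 0.227] pointing down, gripper open.
Joint ranges: [-2.88, 2.88], [-0.31, 2.03], [-1.54, 1.56], [0.2, 2.42], [-1.41, 4.55], [0.19, 2.02], [-2.57, 2.57]. Speed limits (rad/s): [2.57, 2.57, 3.14, 3.14, 3.14, 3.14, 3.14].

## Interface

Orientations are given as a rotation vector (axis times angle).
In Python, from cell import observe, capture, get_calibration, finish_job gives the robot as it stands.
- The arm moves only by the tool send_rows, never from a script. Its argument "deltas" is a list of rows, each a list of 7 numbers: the closure, from -1 (fully open) to 1 (shut), then the shift along the tool's x, y, z in mm, then the turn, a rotation vector about the tool's x, y, z in rad. A call has 1 to 5 rows; each row shifts and turns the commanded pose from where the row before left it, along the tool's axes as they then stand; what a row does not reach is not made up. A row lasts 1/12 s, in which the tool goes at most 41.7 mm and 7.16 degrees, less where a joint would pass 70% of its speed; a pose out of reach is approached as far as the arm can. A call with a gripper value outside its range is refused whole. The fingers move at their own pace and stop on an object; the grip force is fixed at half the most. Time passes only in rows, so rows that do not move let the fingers close. It gives the time, the measured TCP pose, the force and the opening at its end, in the units of the state.
- observe(): the state, without advancing time (a new reading comes with each control period).
- capture(name): name is "scene" or "side" or "wrist"; returns the picture (420x560x3 uint8, red, green, blue); there is no depth.
- get_calibration(name): a dict with "fovy" (degrees; the focal length in pixels is half the picture's height over the tangent of half this angle, whatever the lens; pixels are square), "cx", "cy" (the principal point, pixels), "rvec" (rotation vector, rad) and "tvec" (3), from world to camera coordinates, as OpenCV has them; the wrist camera has in their place "tool_from_camera" (4x4, takes a point from camera to tool coordinates, whose origin is the TCP and whose axes are the flange's). Camera axes: x right, y down, z forward; pixel columns grow to the right and rows downward; lengths in m; the calibration is good to about 2 mm. A picture is of the moment at which its call begins: read the wrist's pose just before it. get_calibration takes no time and is no camera call.
- finish_job(): hands the job in, once; it reports no verdict.
The state is a dict: "t": time; "joints": joint angles; "joint_velocities": joint speeds; "effort": joint torques, N m; "position": TCP position; "tool_rot": TCP orientation; "contact_force": force on the tool from outside, world axes, zero at the start; "torque": the same for the moment, N m; "gripper_width": finger opening in m.
Only numpy, scipy, OpenCV 4.12 (cv2) and the standard library are available. Lean on these libraries where they do the work, as an engineer would, in place of code of your own. Each camera call takes 0.05 s, during which the arm holds its last target. There are 200 camera calls.

## Working session

There is one attempt and no reset: what is moved stays moved. The work goes in short steps, Python scripts to look and compute and a tool call to move; the robot and the scene stay as the last step left them, time stands still between calls to the robot, and variables do not carry over. Pictures are saved under pics/ and viewed, about 12 in all and at most 16, crops included, and the job is handed in when it is done.

Besides the shell and the picture viewer there is one more tool, called after "Emit:" as name(argument=value, ...) on one line, values as JSON. send_rows: Moves the arm, as the interface text tells. Its arguments: {"type":"object","properties":{"deltas":{"type":"array","items":{"type":"array","items":{"type":"number"}}}},"required":["deltas"]}

```bash
mkdir -p pics; ls; cat > h.py <<'E'
import numpy as np, cv2
from cell import observe, capture, get_calibration, finish_job
from scipy.spatial.transform import Rotation as R
def snap(name,fn=None):
    s=observe(); im=capture(name)
    if fn: cv2.imwrite('pics/'+fn,im[:,:,::-1])
    return s,im
def cam(name,s=None):
    c=get_calibration(name); f=210/np.tan(np.radians(c['fovy'])/2)
    K=np.array([[f,0,c['cx']],[0,f,c['cy']],[0,0,1]])
    if name=='wrist':
        T=np.eye(4);T[:3,:3]=R.from_rotvec(s['tool_rot']).as_matrix();T[:3,3]=s['position']
        W=T@np.array(c['tool_from_camera']); return K,W[:3,:3],W[:3,3]
    Rm=R.from_rotvec(c['rvec']).as_matrix(); return K,Rm.T,-Rm.T@np.array(c['tvec'])
def ray(name,uv,s=None):
    K,Rm,o=cam(name,s); d=Rm@np.linalg.inv(K)@np.array([uv[0],uv[1],1.]); return o,d/np.linalg.norm(d)
def onplane(name,uv,z,s=None):
    o,d=ray(name,uv,s); return o+d*(z-o[2])/d[2]
def tri(a,b):
    (o1,d1),(o2,d2)=a,b
    t=np.linalg.lstsq(np.c_[d1,-d2],o2-o1,rcond=None)[0]
    p,q=o1+d1*t[0],o2+d2*t[1]; return (p+q)/2,np.linalg.norm(p-q)
def proj(name,p,s=None):
    K,Rm,o=cam(name,s); q=K@(Rm.T@(np.array(p)-o)); return q[:2]/q[2]
E
python3 - <<'E'
from h import *
np.set_printoptions(precision=3,suppress=True)
s=observe();print({k:np.round(v,3) for k,v in s.items()})
for n in('scene','side','wrist'):
    s,im=snap(n,n+'0.png'); print(n,im.shape,get_calibration(n)); K,Rm,o=cam(n,s);print(o,Rm[:,2])
a=[cv2.imread(f'pics/{n}0.png') for n in('scene','side')]
E
```

```text
pics
{'t': np.float64(0.0), 'joints': array([ 0.263,  0.502, -0.427,  1.551,  0.221,  1.138, -0.21 ]), 'joint_velocities': array([ 0.001,  0.   , -0.001, -0.001, -0.001, -0.001,  0.002]), 'effort': array([ -0.   , -56.66 ,  -5.816, -27.911,  -0.069,   0.031,   0.   ]), 'position': array([ 0.649, -0.   ,  0.226]), 'tool_rot': array([-2.22 , -2.22 ,  0.002]), 'contact_force': array([0.05 , 0.127, 0.04 ]), 'torque': array([ 0.031,  0.008, -0.029]), 'gripper_width': np.float64(0.092)}
scene (420, 560, 3) {'fovy': 52.08641405984368, 'cx': 275.0553858778007, 'cy': 203.28065528676356, 'rvec': array([ 1.04 , -2.372,  1.056]), 'tvec': array([0.405, 0.356, 1.107])}
[-0.173  0.687  1.007] [ 0.559 -0.496 -0.665]
side (420, 560, 3) {'fovy': 56.645764367939336, 'cx': 279.1084445573939, 'cy': 203.72273655213613, 'rvec': array([ 0.263, -2.596,  1.547]), 'tvec': array([0.562, 0.173, 1.083])}
[0.371 0.965 0.669] [ 0.18  -0.861 -0.475]
wrist (420, 560, 3) {'fovy': 60.0912085894098, 'cx': 285.8302753185945, 'cy': 205.1211519272236, 'tool_from_camera': array([[ 0.   , -0.97 , -0.244,  0.066],
       [ 1.   ,  0.   , -0.   , -0.001],
       [ 0.   , -0.244,  0.97 , -0.158],
       [ 0.   ,  0.   ,  0.   ,  1.   ]])}
[0.649 0.066 0.384] [-0.002 -0.244 -0.97 ]
```

View pics/scene0.png

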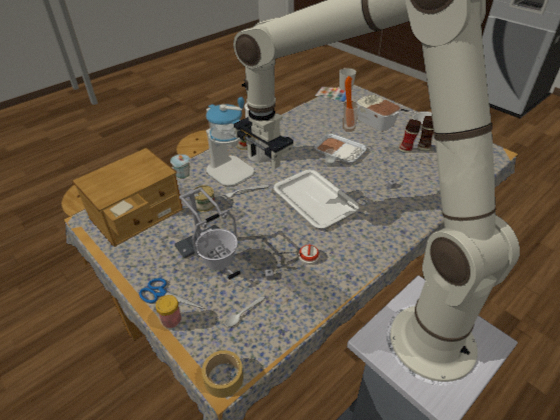

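View pics/side0.png

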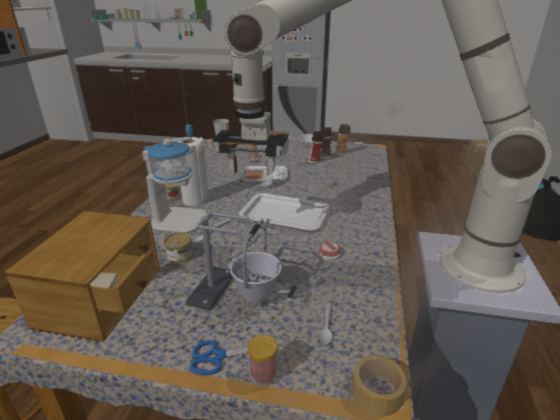

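```bash
python3 - <<'E'
import cv2,numpy as np
a=cv2.imread('pics/scene0.png');b=cv2.imread('pics/side0.png')
A=cv2.resize(a[170:320,150:350],None,fx=4,fy=4,interpolation=cv2.INTER_CUBIC)
B=cv2.resize(b[180:330,170:370],None,fx=4,fy=4,interpolation=cv2.INTER_CUBIC)
cv2.imwrite('pics/cA.png',A);cv2.imwrite('pics/cB.png',B)
E
```

```text
(no output)
```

View pics/cA.png

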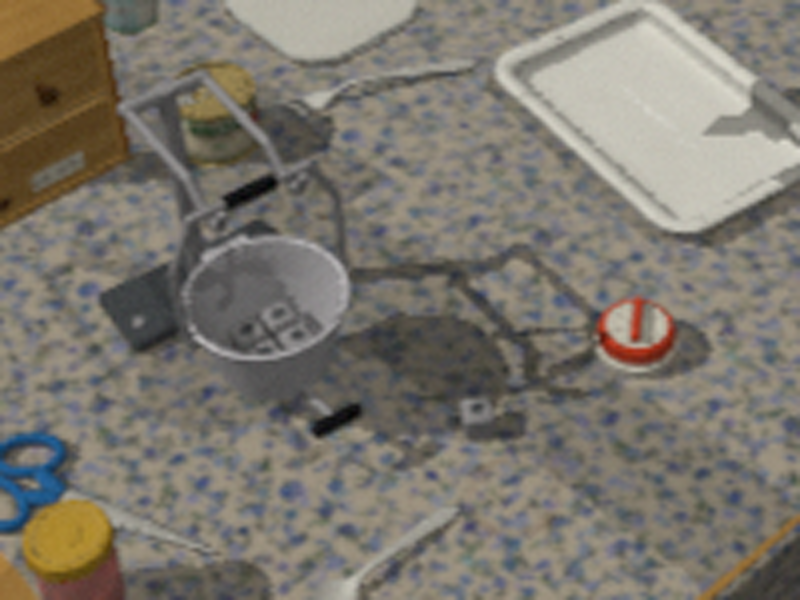

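View pics/cB.png

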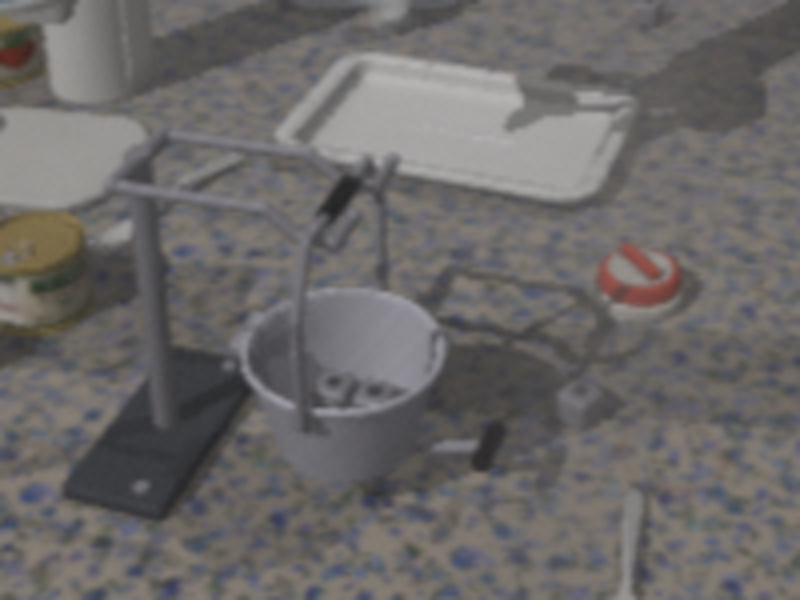

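```bash
python3 - <<'E'
from h import *
np.set_printoptions(precision=4,suppress=True)
A=lambda u,v:(150+u/4-.4,170+v/4-.4)
B=lambda u,v:(170+u/4-.4,180+v/4-.4)
P={'sleeve':(A(250,191),B(338,198)),'sl_near':(A(227,201),B(323,214)),'sl_far':(A(273,183),B(355,180)),'bar':(A(336,419),B(488,446)),'barN':(A(315,430),B(478,466)),'barF':(A(358,409),B(499,427)),
'cubeA':(A(478,409),B(580,402)),'cubeB':((394,185),(332,183)),
'tipL':(A(217,218),B(343,240)),'tipR':(A(298,182),B(392,158)),'timer':(A(637,325),B(638,262)),
'pailmouth':(A(268,297),B(345,350)),'base':(A(130,305),B(160,432)),
'trayNL':(A(497,62),B(345,58)),'trayNR':(A(680,228),B(580,198)),'trayFar':(A(650,0),B(640,95)),'trayL':(A(497,75),B(285,135))}
for k,(a,b) in P.items(): print(k,*tri(ray('scene',a),ray('side',b)))
for k,uv in {'tray left(farx)':A(500,70),'tray bottom':A(685,230),'traytop':A(650,2),'spoon1':A(455,512)}.items(): print(k,onplane('scene',uv,0.02 if 'tr' in k else 0.005))
for k,uv in {'tray l':B(280,138),'tray r':B(590,199),'tray tl':B(350,55),'tray tr':B(636,98)}.items(): print(k,onplane('side',uv,0.02))
for n in('scene','side'):print(n,[proj(n,p).round(0) for p in([.55,0.1,0],[.55,.3,0],[.7,.3,0])])
E
```

```text
sleeve [0.5781 0.2499 0.2031] 0.0009180433654263735
sl_near [0.5821 0.2663 0.202 ] 0.0014878100384686235
sl_far [0.5716 0.235  0.2062] 0.0020863480586083534
bar [0.4892 0.2606 0.0481] 0.00014053885332269845
barN [0.4922 0.2771 0.0468] 0.000516454664956806
barF [0.4854 0.2436 0.0488] 0.00032678150869905147
cubeA [0.4464 0.1646 0.0135] 0.005138090840507719
cubeB [ 0.4509 -0.4551  0.0001] 0.0046307275266160505
tipL [0.5683 0.2835 0.2019] 0.006408776476266371
tipR [0.5509 0.2282 0.2183] 0.0039652551360022555
timer [0.4198 0.0263 0.0291] 0.0042509389480345685
pailmouth [0.5782 0.2484 0.0959] 0.00026693753690552484
base [0.6711 0.3118 0.0664] 0.008007334333320456
trayNL [ 0.6434 -0.0309  0.1344] 0.023375525956808644
trayNR [ 0.4768 -0.084   0.0121] 0.0028138520877045835
trayFar [ 0.4586 -0.019   0.2089] 0.13122946343315445
trayL [ 0.7204 -0.1009  0.0263] 0.010516324730292499
tray left(farx) [ 0.7228 -0.1083  0.02  ]
tray bottom [ 0.4688 -0.0804  0.02  ]
traytop [ 0.7003 -0.2793  0.02  ]
spoon1 [0.3963 0.2315 0.005 ]
tray l [ 0.732  -0.1137  0.02  ]
tray r [ 0.4667 -0.0694  0.02  ]
tray tl [ 0.7132 -0.274   0.02  ]
tray tr [ 0.447  -0.2422  0.02  ]
scene [array([263., 246.]), array([212., 280.]), array([183., 252.])]
side [array([280., 264.]), array([263., 314.]), array([203., 305.])]
```

View pics/wrist0.png

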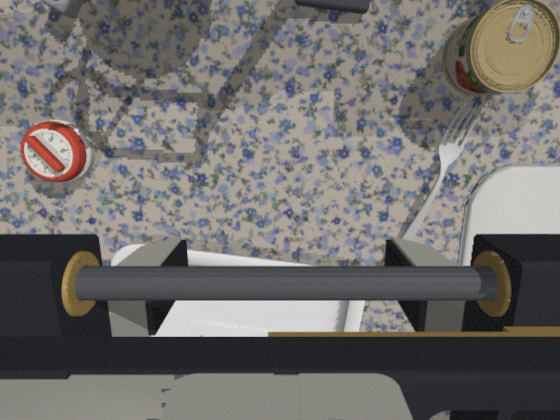

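Emit:
send_rows(deltas=[[-1,31,-9,-10,0,0,0],[-1,31,-9,-10,0,0,0],[-1,31,-9,-10,0,0,0],[-1,31,-9,-10,0,0,0],[-1,31,-9,-10,0,0,0]])

```text
t: 0.57
position: [0.6042, 0.1562, 0.2769]
tool_rot: [-2.221, -2.221, 0.001]
contact_force: [-0.1, 0.8, 0.2]
gripper_width: 0.0914
```

Emit:
send_rows(deltas=[[-1,31,-9,0,0,0,0],[-1,31,-9,0,0,0,0],[-1,33,-8,0,0,0,0],[-1,0,0,0,0,0,0.075],[-1,0,0,0,0,0,0.075]])

```text
t: 0.98
position: [0.5771, 0.2539, 0.2765]
tool_rot: [-2.377, -2.051, -0.0]
contact_force: [-0.1, -1.5, -0.2]
gripper_width: 0.0914
```

```bash
cat >> h.py <<'E'
def rel(p,yaw=None,lean=0):
    """tool-axes shift (mm) to world point p; turn to reach 'down' with yaw of jaw frame"""
    s=observe(); M=R.from_rotvec(s['tool_rot'])
    print('pos',np.round(s['position'],4),'axes x',M.as_matrix()[:,0].round(3),'z',M.as_matrix()[:,2].round(3),'w',round(float(s['gripper_width']),4),'F',np.round(s['contact_force'],1),'t',round(float(s['t']),2))
    print('j',np.round(s['joints'],2))
    print('shift mm',(M.inv().apply(np.array(p)-s['position'])*1000).round(1))
    if yaw is not None:
        T=R.from_euler('z',yaw)*R.from_matrix([[0,1,0],[1,0,0],[0,0,-1.]])*R.from_euler('y',lean)
        print('turn',(M.inv()*T).as_rotvec().round(3))
E
python3 - <<'E'
from h import *
rel([.578,.25,.186],-.15)
s,im=snap('wrist','w1.png')
print('sleeve px',proj('wrist',[.578,.25,.204],s))
E
```

```text
pos [0.5771 0.2539 0.2765] axes x [0.147 0.989 0.001] z [-0.001  0.001 -1.   ] w 0.0914 F [-0.1 -1.5 -0.2] t 0.98
j [-0.1   0.43 -0.49  1.54  0.21  1.22 -0.77]
shift mm [-3.8  1.6 90.5]
turn [-0.001 -0.001  0.003]
sleeve px [289.72815498 221.24183829]
```

View pics/w1.png

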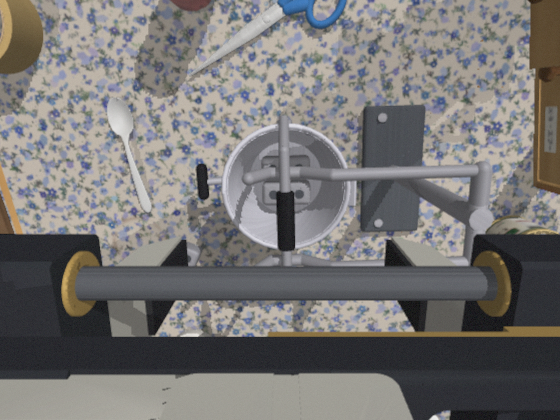

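Emit:
send_rows(deltas=[[-1,-4,0,20,0,0,0],[-1,0,0,20,0,0,0],[-1,0,0,20,0,0,0],[-1,0,0,20,0,0,0],[-1,0,0,10,0,0,0]])

```text
t: 1.45
position: [0.5771, 0.2446, 0.1838]
tool_rot: [-2.38, -2.049, 0.006]
contact_force: [-0.5, -1.2, 0.4]
gripper_width: 0.0916
```

Emit:
send_rows(deltas=[[1,0,0,0,0,0,0],[1,0,0,0,0,0,0],[1,0,0,0,0,0,0],[1,0,0,0,0,0,0],[1,0,0,0,0,0,0]])

```text
t: 1.87
position: [0.5792, 0.2465, 0.1881]
tool_rot: [2.381, 2.048, 0.003]
contact_force: [0.7, 0.2, -0.5]
gripper_width: 0.0628
```

Emit:
send_rows(deltas=[[1,0,0,0,0,0,0],[1,0,0,0,0,0,0],[1,0,0,0,0,0,0],[1,0,0,0,0,0,0],[1,0,0,0,0,0,0]])

```text
t: 2.28
position: [0.5784, 0.2461, 0.1868]
tool_rot: [2.382, 2.049, 0.0]
contact_force: [0.6, -0.0, -0.7]
gripper_width: 0.0294
```

Emit:
send_rows(deltas=[[1,0,0,0,0,0,0],[1,0,0,0,0,0,0],[1,0,0,0,0,0,0],[1,0,0,0,0,0,0],[1,0,0,0,0,0,0]])

```text
t: 2.7
position: [0.5782, 0.2462, 0.1867]
tool_rot: [-2.381, -2.049, 0.0]
contact_force: [-1.2, -0.4, -0.1]
gripper_width: 0.0114
```

Emit:
send_rows(deltas=[[1,0,0,-10,0,0,0],[1,0,0,-10,0,0,0],[1,0,0,-10,0,0,0],[1,0,0,-10,0,0,0],[1,0,0,0,0,0,0]])

```text
t: 3.12
position: [0.58, 0.2468, 0.23]
tool_rot: [2.381, 2.048, 0.007]
contact_force: [0.7, 0.3, -4.9]
gripper_width: 0.0109
```

```bash
python3 - <<'E'
from h import *
rel([.6,-.03,.26],-1.7)
E
```

```text
pos [0.58   0.2468 0.23  ] axes x [0.15  0.989 0.002] z [ 0.004  0.002 -1.   ] w 0.0109 F [ 0.7  0.3 -4.9] t 3.12
j [-0.1   0.47 -0.47  1.6   0.23  1.12 -0.78]
shift mm [-270.6   61.3  -30.4]
turn [ 1.00e-03 -5.00e-03  1.55e+00]
```

Emit:
send_rows(deltas=[[1,0,-8,0,0,0,0],[1,0,-14,0,0,0,0],[1,0,-16,0,0,0,0],[1,0,-14,0,0,0,0],[1,0,-8,0,0,0,0]])

```text
t: 3.53
position: [0.5161, 0.2555, 0.2261]
tool_rot: [-2.379, -2.05, 0.003]
contact_force: [-2.0, -0.2, -4.6]
gripper_width: 0.011
```

Emit:
send_rows(deltas=[[1,-10,0,0,0,0,0],[1,-20,0,0,0,0,0],[1,-25,0,0,0,0,0],[1,-30,0,0,0,0,0],[1,-30,0,0,0,0,0]])

```text
t: 3.95
position: [0.5022, 0.1394, 0.2267]
tool_rot: [2.381, 2.048, 0.001]
contact_force: [0.7, 0.3, -4.4]
gripper_width: 0.0107
```

Emit:
send_rows(deltas=[[1,-20,0,0,0,0,0.1],[1,-10,0,0,0,0,0.1],[1,0,0,0,0,0,0.1],[1,0,0,0,0,0,0.1],[1,0,0,0,0,0,0.1]])

```text
t: 4.37
position: [0.4969, 0.1101, 0.2268]
tool_rot: [2.819, 1.386, 0.001]
contact_force: [-0.4, 0.3, -4.4]
gripper_width: 0.0112
```

Emit:
send_rows(deltas=[[1,0,0,0,0,0,0.1],[1,0,0,0,0,0,0.1],[1,0,0,0,0,0,0.1],[1,0,0,0,0,0,0.1],[1,0,0,0,0,0,0.1]])

```text
t: 4.78
position: [0.4968, 0.1106, 0.2267]
tool_rot: [3.074, 0.647, 0.001]
contact_force: [0.0, 0.0, -4.5]
gripper_width: 0.0109
```

Emit:
send_rows(deltas=[[1,0,0,0,0,0,0.1],[1,0,0,0,0,0,0.1],[1,0,0,0,0,0,0.1],[1,0,0,0,0,0,0.1],[1,0,0,0,0,0,0.1]])

```text
t: 5.2
position: [0.4968, 0.1106, 0.2267]
tool_rot: [3.138, -0.134, 0.001]
contact_force: [0.6, 0.6, -4.4]
gripper_width: 0.0109
```

```bash
python3 - <<'E'
from h import *
rel([.606,-.02,.23],-1.7)
s,im=snap('side','s2.png')
b=cv2.resize(im[120:330,200:480,::-1],None,fx=2.8,fy=2.8,interpolation=cv2.INTER_CUBIC);cv2.imwrite('pics/s2c.png',b)
E
```

```text
pos [0.4968 0.1106 0.2267] axes x [ 0.996 -0.085  0.   ] z [ 0. -0. -1.] w 0.0109 F [ 0.6  0.6 -4.4] t 5.2
j [-0.05  0.23 -0.25  1.91  0.07  1.02 -1.99]
shift mm [119.9 120.9  -3.2]
turn [ 0.    -0.     0.044]
```

View pics/s2c.png

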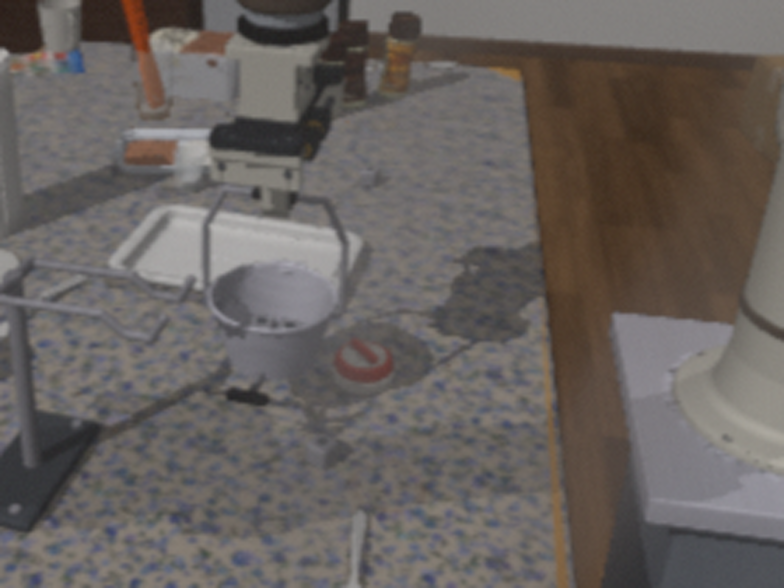

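```bash
python3 - <<'E'
from h import *
for n,f in(('scene','scene0'),('side','s2')):
    im=cv2.imread(f'pics/{f}.png'); h=cv2.cvtColor(im,cv2.COLOR_BGR2HSV)
    m=((h[:,:,1]<45)&(h[:,:,2]>125)).astype(np.uint8)
    m=cv2.morphologyEx(m,cv2.MORPH_OPEN,np.ones((3,3)));m=cv2.morphologyEx(m,cv2.MORPH_CLOSE,np.ones((9,9)))
    c0=proj(n,[.588,-.177,.004]).astype(int)
    k,l,st,_=cv2.connectedComponentsWithStats(m); i=l[c0[1],c0[0]]; print(n,c0,i,st[i])
    c=max(cv2.findContours((l==i).astype(np.uint8),0,1)[0],key=cv2.contourArea).reshape(-1,2)
    P=np.array([onplane(n,p,.018)[:2] for p in c]).astype(np.float32)
    print(cv2.minAreaRect(P*1000))
E
```

```text
scene [314 199] 1 [  171     0   347   420 47721]
((1080.1689453125, -892.024169921875), (1350.82470703125, 3085.548095703125), 32.878780364990234)
side [285 213] 16 [ 239  165   90   71 2726]Traceback (most recent call last):
  File "<stdin>", line 9, in <module>
  File "h.py", line 18, in onplane
    o,d=ray(name,uv,s); return o+d*(z-o[2])/d[2]
        ~~~^^^^^^^^^^^
  File "h.py", line 16, in ray
    K,Rm,o=cam(name,s); d=Rm@np.linalg.inv(K)@np.array([uv[0],uv[1],1.]); return o,d/np.linalg.norm(d)
           ~~~^^^^^^^^
  File "h.py", line 9, in cam
    c=get_calibration(name); f=210/np.tan(np.radians(c['fovy'])/2)
ValueError: time passes only in moves, steps and waits
```

Emit:
send_rows(deltas=[[1,10,10,0,0,0,0],[1,20,21,0,0,0,0],[1,25,26,0,0,0,0],[1,25,26,0,0,0,0],[1,20,21,0,0,0,0]])

```text
t: 5.67
position: [0.5901, -0.0046, 0.2268]
tool_rot: [3.137, -0.122, 0.003]
contact_force: [0.0, -1.0, -4.7]
gripper_width: 0.0109
```

Emit:
send_rows(deltas=[[1,12,12,0,0,0,0],[1,5,7,0,0,0,0.044],[1,0,0,0,0,0,0],[1,0,0,10,0,0,0],[1,0,0,15,0,0,0]])

```text
t: 6.08
position: [0.6043, -0.0195, 0.2023]
tool_rot: [-3.135, 0.188, -0.005]
contact_force: [0.6, 0.8, -4.4]
gripper_width: 0.0108
```

Emit:
send_rows(deltas=[[1,0,0,15,0,0,0],[1,0,0,12,0,0,0],[1,0,0,8,0,0,0],[1,0,0,6,0,0,0],[1,0,0,0,0,0,0]])

```text
t: 6.5
position: [0.6023, -0.0197, 0.1592]
tool_rot: [3.136, -0.191, -0.004]
contact_force: [0.2, 0.5, -4.0]
gripper_width: 0.0108
```

```bash
sed -i 's/^def cam/import functools\nget_calibration=functools.lru_cache(None)(get_calibration)\ndef cam/' h.py; python3 - <<'E'
from h import *
rel([.603,-.022,.153],-1.7)
s,im=snap('side','s3.png')
b=cv2.resize(im[120:330,200:480,::-1],None,fx=2.8,fy=2.8,interpolation=cv2.INTER_CUBIC);cv2.imwrite('pics/s3c.png',b)
E
```

```text
pos [ 0.6023 -0.0197  0.1592] axes x [ 0.993 -0.122 -0.002] z [-0.002  0.    -1.   ] w 0.0108 F [ 0.2  0.5 -4. ] t 6.5
j [ 0.11  0.46 -0.15  1.74  0.08  0.95 -1.77]
shift mm [1.  2.2 6.2]
turn [0.    0.002 0.007]
```

View pics/s3c.png

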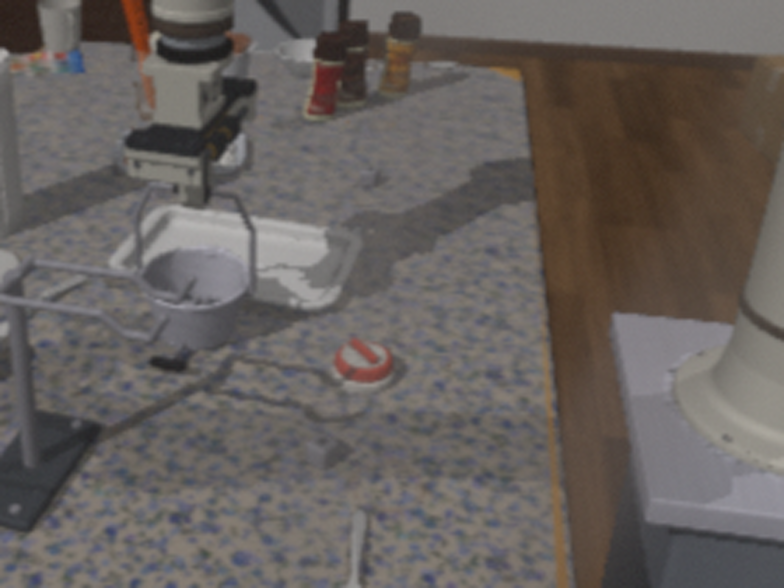

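Emit:
send_rows(deltas=[[1,0,0,3,0,0,0],[1,0,0,2,0,0,0],[1,0,0,2,0,0,0],[1,0,0,0,0,0,0],[1,0,0,0,0,0,0]])

```text
t: 6.97
position: [0.6034, -0.02, 0.1539]
tool_rot: [-3.136, 0.193, -0.001]
contact_force: [-0.2, 1.0, -4.5]
gripper_width: 0.0106
```

Emit:
send_rows(deltas=[[1,0,0,1.5,0,0,0],[1,0,0,1,0,0,0],[1,0,0,0,0,0,0]])

```text
t: 7.22
position: [0.6048, -0.0198, 0.1538]
tool_rot: [-3.135, 0.193, -0.005]
contact_force: [-4.2, -0.2, 8.4]
gripper_width: 0.0107
```

Emit:
send_rows(deltas=[[1,0,0,1,0,0,0],[1,0,0,1,0,0,0],[1,0,0,0,0,0,0]])

```text
t: 7.47
position: [0.6058, -0.0197, 0.1539]
tool_rot: [-3.135, 0.193, -0.009]
contact_force: [-5.8, 0.6, 18.4]
gripper_width: 0.0107
```

Emit:
send_rows(deltas=[[1,0,-3,0,-0.04,0,0],[1,0,-3,0,-0.04,0,0],[1,0,-3,0.3,-0.04,0,0],[1,0,0,0,0,0,0]])

```text
t: 7.8
position: [0.6069, -0.0066, 0.1527]
tool_rot: [3.017, -0.179, -0.002]
contact_force: [-5.0, 3.0, 18.7]
gripper_width: 0.0108
```

Emit:
send_rows(deltas=[[1,0,0,-1.5,0,0,0],[1,0,0,-1,0,0,0],[-1,0,0,0,0,0,0],[-1,0,0,0,0,0,0],[-1,0,0,0,0,0,0]])

```text
t: 8.22
position: [0.6046, -0.0114, 0.1509]
tool_rot: [3.016, -0.187, -0.011]
contact_force: [-0.2, 0.5, 1.0]
gripper_width: 0.0265
```

Emit:
send_rows(deltas=[[-1,0,0,0,0,0,0],[-1,0,0,0,0,0,0],[-1,0,0,0,0,0,0],[-1,0,0,0,0,0,0],[-1,0,0,0,0,0,0]])

```text
t: 8.63
position: [0.6045, -0.0109, 0.1509]
tool_rot: [3.016, -0.186, -0.011]
contact_force: [0.5, 0.2, -0.5]
gripper_width: 0.0598
```

Emit:
send_rows(deltas=[[-1,0,0,-20,0,0,0],[-1,0,0,-30,0.04,0,0],[-1,0,0,-30,0.04,0,0],[-1,0,0,-30,0.04,0,0],[-1,0,0,-20,0,0,0]])

```text
t: 9.05
position: [0.6067, -0.0033, 0.284]
tool_rot: [-3.134, 0.198, -0.006]
contact_force: [0.3, 0.2, 0.8]
gripper_width: 0.0908
```

```bash
python3 - <<'E'
from h import *
rel([.61,.07,.25],-.13)
E
```

```text
pos [ 0.6067 -0.0033  0.284 ] axes x [ 0.992 -0.126  0.004] z [ 0.004  0.001 -1.   ] w 0.0908 F [0.3 0.2 0.8] t 9.05
j [ 0.08  0.34 -0.15  1.61  0.05  1.19 -1.78]
shift mm [ -6.1 -73.1  34.1]
turn [ 0.002 -0.004 -1.567]
```

Emit:
send_rows(deltas=[[-1,0,-30,0,0,0,-0.11],[-1,3,-30,0,0,0,-0.11],[-1,6,-30,0,0,0,-0.11],[-1,0,0,0,0,0,-0.12],[-1,0,0,0,0,0,-0.12]])

```text
t: 9.47
position: [0.6154, 0.0925, 0.2806]
tool_rot: [-3.058, -0.713, -0.001]
contact_force: [-0.2, -1.1, -0.0]
gripper_width: 0.0921
```

Emit:
send_rows(deltas=[[-1,0,0,0,0,0,-0.12],[-1,0,0,0,0,0,-0.12],[-1,0,0,0,0,0,-0.12],[-1,0,0,0,0,0,-0.12],[-1,0,0,0,0,0,-0.12]])

```text
t: 9.88
position: [0.6158, 0.0888, 0.2805]
tool_rot: [2.716, 1.578, -0.0]
contact_force: [0.6, 0.4, -0.3]
gripper_width: 0.0918
```

Emit:
send_rows(deltas=[[-1,0,0,0,0,0,-0.12],[-1,0,0,0,0,0,-0.12],[-1,0,0,0,0,0,-0.12],[-1,0,0,0,0,0,-0.04]])

```text
t: 10.22
position: [0.6157, 0.0887, 0.2805]
tool_rot: [-2.348, -2.087, 0.0]
contact_force: [-0.4, -0.1, -0.8]
gripper_width: 0.0919
```

```bash
python3 - <<'E'
from h import *
rel([.61,.1,.25],-.13)
s,im=snap('wrist','w4.png')
snap('side','s4.png');snap('scene','c4.png')
for p in([.603,-.022,.066],[.614,.068,.016],[.6,-.083,.02]): print(proj('wrist',p,s))
E
```

```text
pos [0.6157 0.0887 0.2805] axes x [ 0.118  0.993 -0.   ] z [-0. -0. -1.] w 0.0919 F [-0.4 -0.1 -0.8] t 10.22
j [ 0.16  0.41 -0.47  1.56  0.19  1.22 -0.46]
shift mm [10.6 -7.  30.5]
turn [-0.     0.     0.012]
[287.17724581 277.20817724]
[287.4136918  188.45873167]
[290.30790633 305.37325005]
```

View pics/w4.png

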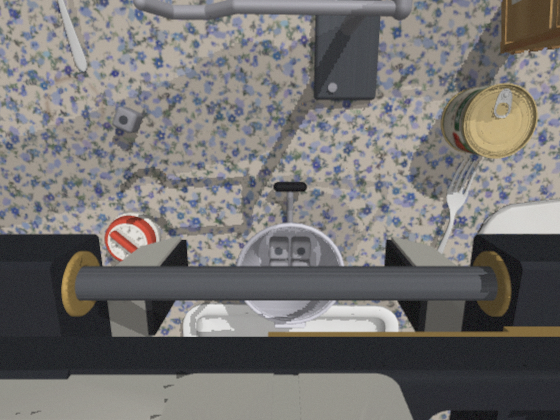

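```bash
python3 - <<'E'
from h import *
s=observe()
print('bar',onplane('wrist',(290.5,187),.016,s),'pail mouth',onplane('wrist',(290,272),.066,s),'cubeA',onplane('wrist',(126,119),.018,s))
b=onplane('wrist',(290.5,187),.016,s)
for u,v in((183,308),(398,308)):print('tray',onplane('wrist',(u,v),.018,s))
d=np.array([-.118*.342,-.993*.342,-.94])
print('tgt');rel(b+d*.010,-.12);print('pre');rel(b-d*.07,-.12,-.35)
E
```

```text
bar [0.6177329  0.06932929 0.016     ] pail mouth [ 0.60606843 -0.01603709  0.066     ] cubeA [0.44318065 0.17051187 0.018     ]
tray [ 0.4610447  -0.07042834  0.018     ]
tray [ 0.73563712 -0.1050058   0.018     ]
tgt
pos [0.6158 0.0887 0.2805] axes x [0.125 0.992 0.   ] z [-0.  0. -1.] w 0.0923 F [ 0.3 -0.4 -0.1] t 10.37
j [ 0.16  0.41 -0.46  1.56  0.19  1.21 -0.46]
shift mm [-22.4   4.4 273.9]
turn [-0.    -0.    -0.006]
pre
pos [0.6158 0.0887 0.2805] axes x [0.125 0.992 0.   ] z [-0.  0. -1.] w 0.0923 F [ 0.3 -0.4 -0.1] t 10.37
j [ 0.16  0.41 -0.46  1.56  0.19  1.21 -0.46]
shift mm [  5.    4.2 198.7]
turn [-0.001 -0.35  -0.006]
```

Emit:
send_rows(deltas=[[-1,0,4,0,0,-0.117,0],[-1,0,0,0,0,-0.117,0],[-1,0,0,0,0,-0.116,0],[-1,10,0,26,0,0,0],[-1,10,0,26,0,0,0]])

```text
t: 10.78
position: [0.6205, 0.0941, 0.225]
tool_rot: [2.159, 1.914, -0.376]
contact_force: [0.5, 0.2, -0.5]
gripper_width: 0.0922
```

Emit:
send_rows(deltas=[[-1,11,0,26,0,0,0],[-1,11,0,27,0,0,0],[-1,11,0,27,0,0,0],[-1,10,0,27,0,0,0],[-1,10,0,26,0,0,0]])

```text
t: 11.2
position: [0.6203, 0.0935, 0.0803]
tool_rot: [2.164, 1.908, -0.382]
contact_force: [0.1, -0.1, 0.6]
gripper_width: 0.0919
```

```bash
python3 - <<'E'
from h import *
b=np.array([.6177,.0693,.016])
d=np.array([-.118*.342,-.993*.342,-.94])
rel(b+d*.010,-.12,-.35)
E
```

```text
pos [0.6203 0.0935 0.0803] axes x [ 0.118  0.932 -0.343] z [-0.042 -0.34  -0.939] w 0.0919 F [ 0.1 -0.1  0.6] t 11.2
j [-0.13  0.72 -0.34  1.61  0.58  1.12 -0.87]
shift mm [-0.8  0.4 78.7]
turn [-0.001  0.    -0.005]
```

Emit:
send_rows(deltas=[[-1,0,0,22,0,0,0],[-1,0,0,22,0,0,0],[-1,0,0,18,0,0,0],[-1,0,0,12,0,0,0],[-1,0,0,4,0,0,0]])

```text
t: 11.62
position: [0.6157, 0.0654, 0.0065]
tool_rot: [2.164, 1.908, -0.387]
contact_force: [-1.4, -0.4, -0.2]
gripper_width: 0.0917
```

Emit:
send_rows(deltas=[[1,0,0,0,0,0,0],[1,0,0,0,0,0,0],[1,0,0,0,0,0,0],[1,0,0,0,0,0,0],[1,0,0,0,0,0,0]])

```text
t: 12.03
position: [0.6179, 0.0676, 0.0096]
tool_rot: [2.162, 1.91, -0.379]
contact_force: [-0.1, 0.1, -0.2]
gripper_width: 0.0631
```

Emit:
send_rows(deltas=[[1,0,0,0,0,0,0],[1,0,0,0,0,0,0],[1,0,0,0,0,0,0],[1,0,0,0,0,0,0],[1,0,0,0,0,0,0]])

```text
t: 12.45
position: [0.6172, 0.067, 0.0086]
tool_rot: [2.163, 1.91, -0.382]
contact_force: [-0.0, 1.1, 0.3]
gripper_width: 0.0375
```

```bash
python3 - <<'E'
from h import *
b=np.array([.6177,.0693,.016])
d=np.array([-.118*.342,-.993*.342,-.94])
rel(b+d*.010,-.12,-.35)
s,im=snap('side','s5.png')
b=cv2.resize(im[130:280,200:400,::-1],None,fx=4,fy=4,interpolation=cv2.INTER_CUBIC);cv2.imwrite('pics/s5c.png',b)
E
```

```text
pos [0.6172 0.067  0.0086] axes x [ 0.116  0.932 -0.343] z [-0.042 -0.34  -0.939] w 0.0375 F [-0.   1.1  0.3] t 12.45
j [-0.12  0.8  -0.3   1.65  0.64  1.   -0.91]
shift mm [-0.3  0.2  2.3]
turn [-0.001 -0.    -0.004]
```

View pics/s5c.png

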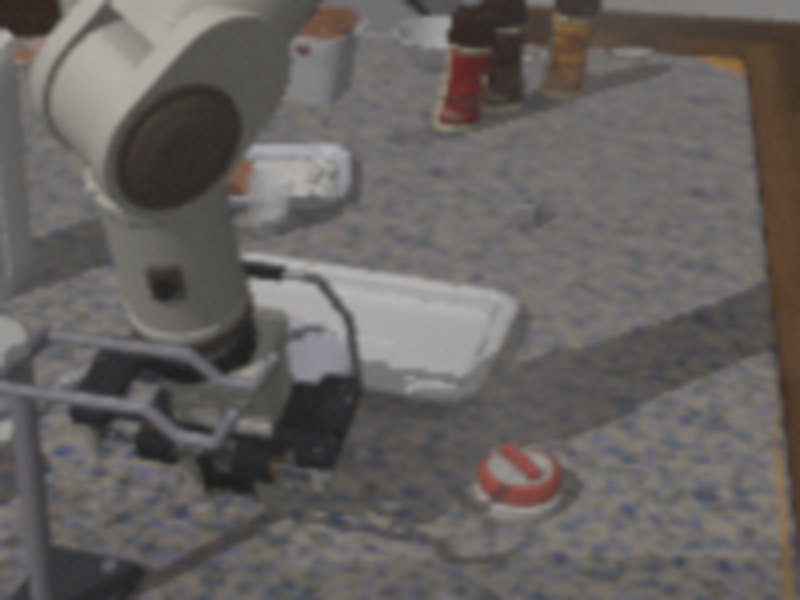

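Emit:
send_rows(deltas=[[1,0,0,0,0,0,0],[1,0,0,0,0,0,0],[1,0,0,0,0,0,0],[1,-5,0,-7,0,0,0],[1,-5,0,-7,0,0,0]])

```text
t: 12.92
position: [0.6159, 0.0629, 0.0248]
tool_rot: [2.163, 1.912, -0.383]
contact_force: [0.9, 1.2, -1.7]
gripper_width: 0.0375
```

Emit:
send_rows(deltas=[[1,-5,0,-7,0,0,0],[1,-5,0,-7,0,0,0],[1,-9,0,-8,0,0,0],[1,-9,0,-7.5,0,0,0],[1,-9,0,-7,0,0,0]])

```text
t: 13.33
position: [0.6138, 0.0394, 0.0735]
tool_rot: [2.163, 1.909, -0.382]
contact_force: [-1.6, -1.1, -2.3]
gripper_width: 0.0375
```

Emit:
send_rows(deltas=[[1,-10,0,-5,0,0,0],[1,-10,0,-5,0,0,0],[1,-11,0,-5,0,0,0],[1,-11,0,-2,0,0,0],[1,-11,0,-2,0,0,0]])

```text
t: 13.75
position: [0.6114, 0.0034, 0.111]
tool_rot: [2.162, 1.916, -0.366]
contact_force: [0.5, 14.4, 11.8]
gripper_width: 0.0373
```

```bash
python3 - <<'E'
from h import *
rel([.6,-.01,.12],-.12,-.35)
s,im=snap('side','s6.png')
s,im2=snap('scene','c6.png')
b=np.hstack([cv2.resize(x,None,fx=2.6,fy=2.6,interpolation=cv2.INTER_CUBIC) for x in (im[130:290,200:350,::-1],im2[140:300,210:360,::-1])]);print(b.shape);cv2.imwrite('pics/s6c.png',b)
E
```

```text
pos [0.6114 0.0034 0.111 ] axes x [ 0.114  0.936 -0.334] z [-0.034 -0.332 -0.943] w 0.0373 F [ 0.5 14.4 11.8] t 13.75
j [ 0.    0.62 -0.33  1.69  0.58  1.08 -0.74]
shift mm [-16.8  -9.6  -3.7]
turn [ 0.006 -0.009 -0.001]
(416, 780, 3)
```

View pics/s6c.png

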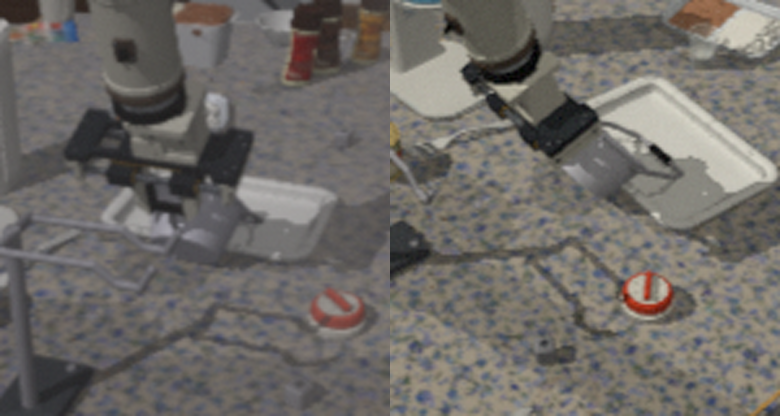

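Emit:
send_rows(deltas=[[1,-3,0,-8,0,0,0],[1,-3,0,-8,0,0,0],[1,-5,0,-8,0,0,0],[1,-5,0,-8,0,0,0]])

```text
t: 14.18
position: [0.607, -0.0083, 0.1439]
tool_rot: [2.164, 1.909, -0.386]
contact_force: [-0.1, -1.3, -3.9]
gripper_width: 0.0371
```

Emit:
send_rows(deltas=[[1,-10,0,-4,0,0,0],[1,-10,0,-4,0,0,0],[1,-10,0,-3,0,0,0],[1,0,0,0,0,0,0]])

```text
t: 14.52
position: [0.6052, -0.0343, 0.1659]
tool_rot: [2.165, 1.904, -0.383]
contact_force: [0.6, -0.7, -3.9]
gripper_width: 0.0372
```

Emit:
send_rows(deltas=[[1,-10,0,0,0,0,0],[1,-10,0,2,0,0,0],[1,-10,0,4,0,0,0],[1,-10,0,4,0,0,0],[1,-10,0,4,0,0,0]])

```text
t: 14.93
position: [0.6034, -0.0815, 0.1747]
tool_rot: [2.156, 1.907, -0.37]
contact_force: [0.0, 4.4, 29.0]
gripper_width: 0.0372
```

```bash
python3 - <<'E'
from h import *
rel([.6,-.1,.16],-.12,-.35)
s,im=snap('side','s7.png')
s,im2=snap('scene','c7.png')
b=np.hstack([cv2.resize(x,None,fx=2.6,fy=2.6,interpolation=cv2.INTER_CUBIC) for x in (im[130:290,200:350,::-1],im2[140:300,210:360,::-1])]);cv2.imwrite('pics/s7c.png',b)
E
```

```text
pos [ 0.6034 -0.0815  0.1747] axes x [ 0.117  0.932 -0.342] z [-0.031 -0.341 -0.939] w 0.0372 F [ 0.   4.4 29. ] t 14.93
j [ 0.13  0.51 -0.33  1.71  0.56  1.11 -0.58]
shift mm [-12.6  -1.3  20.2]
turn [ 0.01  -0.    -0.005]
```

View pics/s7c.png

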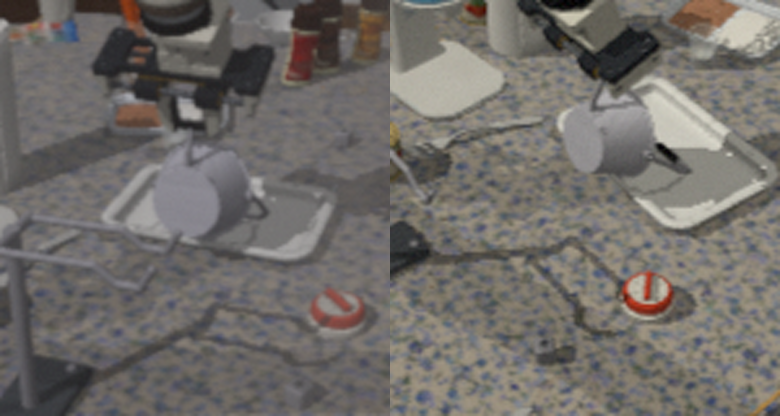

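Emit:
send_rows(deltas=[[1,-4,0,-10,0,0,0],[1,-4,0,-10,0,0,0],[1,-8,0,3,0,0,0],[1,-8,0,3,0,0,0],[1,0,0,0,0,0,0]])

```text
t: 15.45
position: [0.5957, -0.1028, 0.1893]
tool_rot: [2.165, 1.907, -0.385]
contact_force: [0.1, 0.3, -2.0]
gripper_width: 0.0376
```

Emit:
send_rows(deltas=[[1,3,0,8,0,0,0],[1,3,0,8,0,0,0],[1,3,0,8,0,0,0],[1,0,0,0,0,0,0]])

```text
t: 15.78
position: [0.6022, -0.1008, 0.1694]
tool_rot: [2.155, 1.903, -0.372]
contact_force: [1.8, 0.0, 24.4]
gripper_width: 0.0369
```

Emit:
send_rows(deltas=[[1,-9,0,2,0,0,0],[1,-9,0,3,0,0,0],[1,-9,0,3,0,0,0],[1,-9,0,3,0,0,0],[1,0,0,0,0,0,0]])

```text
t: 16.2
position: [0.5915, -0.1399, 0.1659]
tool_rot: [2.164, 1.906, -0.385]
contact_force: [0.7, -1.4, 5.3]
gripper_width: 0.0374
```

```bash
python3 - <<'E'
from h import *
rel([.6,-.1,.16],-.12,-.35)
s,im=snap('side','s8.png')
s,im2=snap('scene','c8.png')
b=np.hstack([cv2.resize(x,None,fx=2.6,fy=2.6,interpolation=cv2.INTER_CUBIC) for x in (im[130:290,200:350,::-1],im2[140:300,210:360,::-1])]);cv2.imwrite('pics/s8c.png',b)
E
```

```text
pos [ 0.5915 -0.1399  0.1659] axes x [ 0.119  0.931 -0.345] z [-0.043 -0.342 -0.939] w 0.0374 F [ 0.7 -1.4  5.3] t 16.2
j [ 0.21  0.5  -0.3   1.74  0.57  1.07 -0.5 ]
shift mm [40.2  3.4 -8.5]
turn [-0.002  0.002 -0.006]
```

View pics/s8c.png

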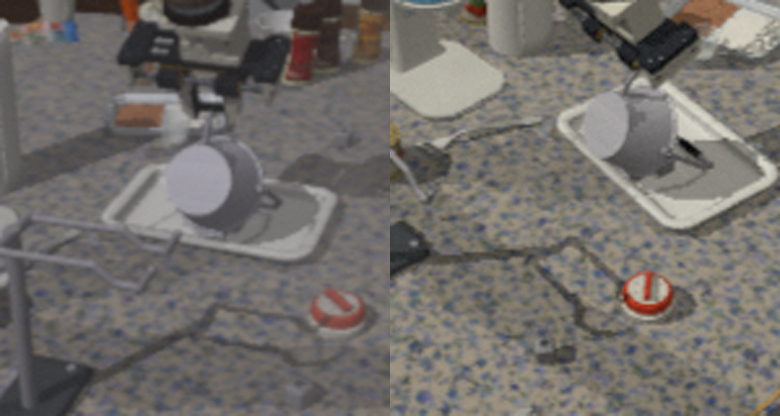

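Emit:
send_rows(deltas=[[1,-10,0,4,0,0,0],[1,-10,0,5,0,0,0],[1,-10,0,6,0,0,0],[1,-10,0,7,0,0,0],[1,-8,0,6,0,0,0]])

```text
t: 16.72
position: [0.5836, -0.1928, 0.1547]
tool_rot: [2.165, 1.91, -0.385]
contact_force: [0.3, 1.6, -1.9]
gripper_width: 0.0372
```

Emit:
send_rows(deltas=[[1,-7,0,5,0,0,0],[1,-7,0,5,0,0,0],[1,-7,0,5,0,0,0],[1,0,0,0,0,0,0],[1,0,0,0,0,0,0]])

```text
t: 17.13
position: [0.5817, -0.2164, 0.1492]
tool_rot: [2.164, 1.909, -0.382]
contact_force: [0.6, 2.1, -1.1]
gripper_width: 0.0369
```

```bash
python3 - <<'E'
from h import *
rel([.6,-.1,.16],-.12,-.35)
E
```

```text
pos [ 0.5817 -0.2164  0.1492] axes x [ 0.117  0.932 -0.343] z [-0.043 -0.34  -0.939] w 0.0369 F [ 0.6  2.1 -1.1] t 17.13
j [ 0.31  0.51 -0.27  1.76  0.59  0.99 -0.4 ]
shift mm [106.9   3.6 -50.5]
turn [-0.002 -0.    -0.005]
```

Emit:
send_rows(deltas=[[1,-6,0,6,0,0,0],[1,-6,0,6,0,0,0],[1,-6,0,6,0,0,0],[1,-6,0,6,0,0,0],[1,0,0,0,0,0,0]])

```text
t: 17.55
position: [0.5844, -0.2498, 0.1439]
tool_rot: [2.153, 1.899, -0.374]
contact_force: [-1.1, 4.0, 32.1]
gripper_width: 0.037
```

Emit:
send_rows(deltas=[[1,0,3,0,0,0,0],[1,0,-5,0,0,0,0],[1,0,5,0,0,0,0],[1,0,-3,0,0,0,0],[1,0,0,0,0,0,0]])

```text
t: 17.97
position: [0.5842, -0.2472, 0.1421]
tool_rot: [2.154, 1.903, -0.371]
contact_force: [-0.2, 3.7, 24.4]
gripper_width: 0.0372
```

```bash
python3 - <<'E'
from h import *
rel([.6,-.1,.16],-.12,-.35)
s,im=snap('side','s9.png')
s,im2=snap('scene','c9.png')
b=np.hstack([cv2.resize(x,None,fx=2.6,fy=2.6,interpolation=cv2.INTER_CUBIC) for x in (im[130:290,200:350,::-1],im2[140:300,210:360,::-1])]);cv2.imwrite('pics/s9c.png',b)
E
```

```text
pos [ 0.5842 -0.2472  0.1421] axes x [ 0.118  0.931 -0.346] z [-0.029 -0.345 -0.938] w 0.0372 F [-0.2  3.7 24.4] t 17.97
j [ 0.35  0.53 -0.26  1.76  0.6   0.95 -0.37]
shift mm [132.7  -1.9 -68.1]
turn [ 0.012  0.003 -0.005]
```

Emit:
send_rows(deltas=[[1,-3,0,-8,0,0,0],[1,-4,0,-12,0,0,0],[1,-4,0,-12,0,0,0],[1,-4,0,-12,0,0,0],[1,-4,0,-12,0,0,0]])

```text
t: 18.48
position: [0.5773, -0.2452, 0.1946]
tool_rot: [2.164, 1.911, -0.385]
contact_force: [-0.6, 0.8, -3.1]
gripper_width: 0.0366
```

Emit:
send_rows(deltas=[[1,-4,0,-12,0,0,0],[1,-4,0,-12,0,0,0],[1,-4,0,-12,0,0,0],[1,-4,0,-12,0,0,0],[1,-4,0,-12,0,0,0]])

```text
t: 18.9
position: [0.5783, -0.2433, 0.2585]
tool_rot: [2.163, 1.91, -0.382]
contact_force: [-0.2, -0.5, -3.0]
gripper_width: 0.0354
```

Emit:
send_rows(deltas=[[1,0,0,0,0,0,0],[1,0,0,0,0,0,0],[1,0,0,0,0,0,0],[1,0,0,0,0,0,0],[1,0,0,0,0,0,0]])

```text
t: 19.32
position: [0.5778, -0.2432, 0.2562]
tool_rot: [2.163, 1.911, -0.384]
contact_force: [0.2, 0.8, -3.8]
gripper_width: 0.0354
```

```bash
python3 - <<'E'
from h import *
rel([.6,-.1,.16],-.12,-.35)
s,im=snap('side','s10.png')
s,im2=snap('scene','c10.png')
b=np.hstack([cv2.resize(x,None,fx=2.6,fy=2.6,interpolation=cv2.INTER_CUBIC) for x in (im[110:290,200:350,::-1],im2[100:280,240:390,::-1])]);cv2.imwrite('pics/s10c.png',b)
E
```

```text
pos [ 0.5778 -0.2432  0.2562] axes x [ 0.116  0.932 -0.343] z [-0.044 -0.34  -0.939] w 0.0354 F [ 0.2  0.8 -3.8] t 19.32
j [ 0.38  0.4  -0.29  1.66  0.51  1.16 -0.24]
shift mm [169.1   4.5  40.7]
turn [-0.003 -0.    -0.003]
```

View pics/s10c.png

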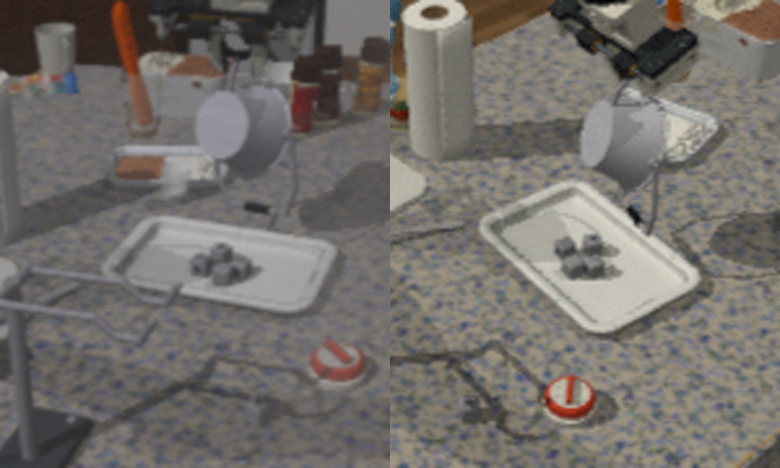

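Emit:
send_rows(deltas=[[1,4,0,-6,-0.039,0,-0.106],[1,4,0,-6,-0.039,0,-0.106],[1,4,0,0,-0.039,0,-0.106],[1,4,0,0,-0.039,0,-0.106],[1,4,0,0,-0.039,0,-0.106]])

```text
t: 19.83
position: [0.5768, -0.2199, 0.2614]
tool_rot: [1.509, 2.397, -0.266]
contact_force: [0.0, 0.0, -2.8]
gripper_width: 0.035
```

Emit:
send_rows(deltas=[[1,0,0,0,-0.039,0,-0.106],[1,0,0,0,-0.039,0,-0.106],[1,0,0,0,-0.039,0,-0.106],[1,0,0,0,0,0,0]])

```text
t: 20.17
position: [0.5749, -0.2225, 0.2613]
tool_rot: [1.082, 2.596, -0.192]
contact_force: [-1.1, -0.1, -2.9]
gripper_width: 0.0349
```

```bash
python3 - <<'E'
from h import *
u=np.array([.707,-.707,0])
b=lambda x,y,z:np.array([x,y,z])+np.array([.0024,-.0024,-.0094])
rel(b(.665,-.075,.24),.785,-.35)
# loose cube by differencing side/scene pictures: grey blobs on table
for p in([.44,.17,.012],[.45,-.455,.012]): print(proj('side',p),proj('scene',p))
print(onplane('side',(300,266),.012),onplane('scene',(240+100/2.6,100+400/2.6),.012))
E
```

```text
pos [ 0.5749 -0.2225  0.2613] axes x [-0.661  0.667 -0.343] z [ 0.242 -0.244 -0.939] w 0.0349 F [-1.1 -0.1 -2.9] t 20.17
j [ 0.62  0.23 -0.46  1.89  0.42  0.8   0.7 ]
shift mm [ 46.2 167.8  15.7]
turn [-0.002  0.    -0.003]
[316.24582917 281.33175969] [269.26369326 275.29744225]
[332.72864251 180.81553251] [394.61265398 181.99888753]
[0.49136884 0.11454891 0.012     ] [0.48308399 0.09364345 0.012     ]
```

Emit:
send_rows(deltas=[[1,2,15,0,0,0,0],[1,2,24,-1,0,0,0],[1,2,28,-1,0,0,0],[1,2,28,-1,0,0,0],[1,2,28,-1,0,0,0]])

```text
t: 20.58
position: [0.6574, -0.1258, 0.2621]
tool_rot: [1.09, 2.591, -0.19]
contact_force: [0.1, -0.2, -2.8]
gripper_width: 0.0352
```

Emit:
send_rows(deltas=[[1,2,24,0,0,0,0],[1,1,15,0,0,0,0],[1,0,9,0,0,0,0],[1,5,0,14,0,0,0],[1,5,0,14,0,0,0]])

```text
t: 21.0
position: [0.6893, -0.0917, 0.231]
tool_rot: [1.085, 2.592, -0.19]
contact_force: [-0.7, -1.1, -3.9]
gripper_width: 0.0357
```

```bash
python3 - <<'E'
from h import *
b=lambda x,y,z:np.array([x,y,z])+np.array([.0024,-.0024,-.0094])
rel(b(.644,-.049,.132),.785,-.35)
E
```

```text
pos [ 0.6893 -0.0917  0.231 ] axes x [-0.658  0.669 -0.345] z [ 0.244 -0.244 -0.939] w 0.0357 F [-0.7 -1.1 -3.9] t 21.0
j [ 0.32  0.44 -0.47  1.7   0.6   0.9   0.34]
shift mm [92.6 -2.5 81.5]
turn [-0.     0.002 -0.007]
```

Emit:
send_rows(deltas=[[1,14,0,9,0,0,0],[1,14,0,9,0,0,0],[1,14,0,9,0,0,0],[1,14,0,9,0,0,0],[1,14,0,9,0,0,0]])

```text
t: 21.42
position: [0.6524, -0.0578, 0.1639]
tool_rot: [1.088, 2.592, -0.192]
contact_force: [0.4, 0.3, -0.2]
gripper_width: 0.0094
```

Emit:
send_rows(deltas=[[1,14,0,9,0,0,0],[1,14,0,10,0,0,0],[1,13,0,11,0,0,0],[1,0,0,0,0,0,0]])

```text
t: 21.75
position: [0.6296, -0.0363, 0.1189]
tool_rot: [1.086, 2.599, -0.195]
contact_force: [-1.3, -0.7, -0.2]
gripper_width: 0.0002
```

```bash
python3 - <<'E'
from h import *
b=lambda x,y,z:np.array([x,y,z])+np.array([.0024,-.0024,-.0094])
rel(b(.558,.037,.020),.785,-.35)
s,im=snap('side','s11.png')
s,im2=snap('scene','c11.png')
b=np.hstack([cv2.resize(x,None,fx=2.6,fy=2.6,interpolation=cv2.INTER_CUBIC) for x in (im[130:310,200:350,::-1],im2[130:310,230:380,::-1])]);cv2.imwrite('pics/s11c.png',b)
E
```

```text
pos [ 0.6296 -0.0363  0.1189] axes x [-0.661  0.669 -0.34 ] z [ 0.236 -0.244 -0.94 ] w 0.0002 F [-1.3 -0.7 -0.2] t 21.75
j [ 0.18  0.49 -0.41  1.92  0.76  0.72  0.04]
shift mm [130.    0.9  68.1]
turn [-0.006 -0.003 -0.005]
```

Emit:
send_rows(deltas=[[1,-10,0,-25,0,0,0],[1,-10,0,-28,0,0,0],[1,-10,0,-28,0,0,0],[1,-10,0,-28,0,0,0],[1,-8,0,-28,0,0,0]])

```text
t: 22.27
position: [0.6331, -0.036, 0.2711]
tool_rot: [1.087, 2.59, -0.19]
contact_force: [1.1, -0.2, 0.6]
gripper_width: 0.0002
```

Emit:
send_rows(deltas=[[0,0,0,-28,0,0.116,0],[-1,0,0,-20,0,0.117,0],[-1,0,0,0,0,0.117,0],[-1,0,0,0,0,0,0],[-1,0,0,0,0,0,0]])

```text
t: 22.68
position: [0.6236, -0.028, 0.3142]
tool_rot: [1.219, 2.892, 0.002]
contact_force: [0.7, 0.6, -0.7]
gripper_width: 0.0294
```

```bash
python3 - <<'E'
from h import *
rel([.6,-.04,.3],.785)
s,im=snap('wrist','w12.png')
_,a=snap('side','s12.png');_,c=snap('scene','c12.png')
A=cv2.resize(im,(400,300),interpolation=cv2.INTER_AREA)
f=lambda x:cv2.resize(x,(400,300),interpolation=cv2.INTER_CUBIC)
B=f(a[150:300,180:380]);C=f(c[150:300,190:390])
o=np.vstack([np.hstack([B,C]),np.hstack([A,f(im[0:250,100:433])])]);print(o.shape)
cv2.imwrite('pics/m12.png',o[:,:,::-1])
E
```

```text
pos [ 0.6236 -0.028   0.3142] axes x [-0.698  0.716 -0.003] z [ 0.004 -0.    -1.   ] w 0.0294 F [ 0.7  0.6 -0.7] t 22.68
j [ 0.41  0.4  -0.56  1.51  0.22  1.28  0.6 ]
shift mm [  7.9 -25.3  14.1]
turn [ 0.002  0.003 -0.012]
(600, 800, 3)
```

View pics/m12.png

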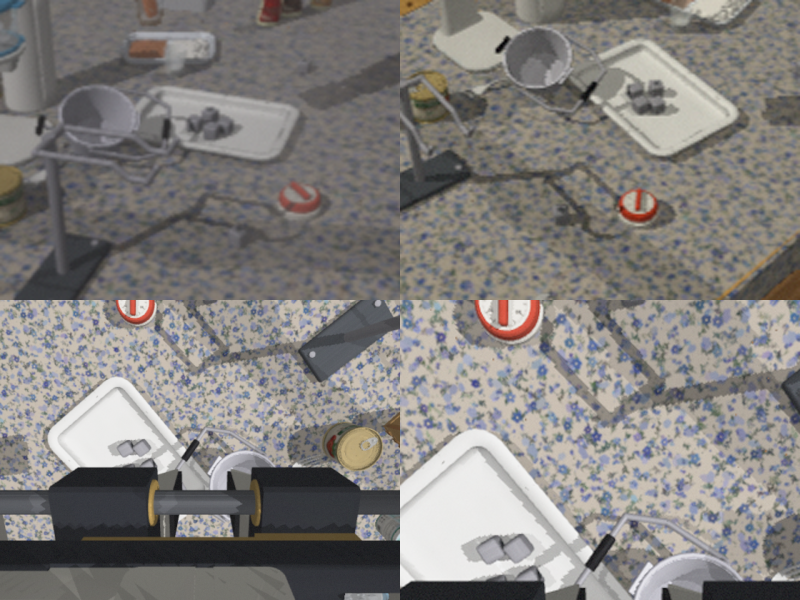

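```bash
python3 - <<'E'
from h import *
np.set_printoptions(precision=4,suppress=True)
A=lambda u,v:(180+u/2,150+v/2); C=lambda u,v:(190+(u-400)/2,150+v/2)
for k,(a,c) in {'sleeve':((167,129),(588,95)),'bar':((40,125),(502,45)),'mouth':((98,116),(538,58)),'cubeA':((235,236),(571,211))}.items(): print(k,*tri(ray('side',A(*a)),ray('scene',C(*c))))
s=observe()
W=lambda u,v:(100+(u-400)*333/400,(v-300)*250/300)
for z in(.006,.06): print('sleeve wrist ends',onplane('wrist',W(612,540),z,s),onplane('wrist',W(582,578),z,s))
# fine: dark pixels in all views near sleeve
def dark(im,box):
    x0,y0,x1,y1=box; m=(im[y0:y1,x0:x1].max(2)<50).astype(np.uint8)
    n,l,st,ce=cv2.connectedComponentsWithStats(m); 
    return [(st[i,4],(ce[i]+[x0,y0]).round(1)) for i in range(1,n) if st[i,4]>8]
print('scene',dark(cv2.imread('pics/c12.png'),(235,160,300,210)))
print('side',dark(cv2.imread('pics/s12.png'),(190,195,280,230)))
w=cv2.imread('pics/w12.png'); print('wrist',dark(w,(220,180,300,240)))
E
```

```text
sleeve [ 0.6376 -0.0738  0.0486] 0.0063393945201116976
bar [ 0.8455 -0.0538  0.0467] 0.0005122593942500225
mouth [ 0.7466 -0.057   0.0721] 0.0010819603167402457
cubeA [ 0.5022  0.089  -0.0155] 0.0006459445112596074
sleeve wrist ends [ 0.6446 -0.0636  0.006 ] [ 0.6513 -0.1187  0.006 ]
sleeve wrist ends [ 0.6364 -0.0535  0.06  ] [ 0.6424 -0.1022  0.06  ]
scene [(np.int32(16), array([240.5, 172.4])), (np.int32(29), array([283.7, 195.5]))]
side [(np.int32(12), array([199.8, 212.2])), (np.int32(12), array([262.6, 214.8]))]
wrist [(np.int32(186), array([265.2, 210.5]))]
```

```bash
python3 - <<'E'
from h import *
np.set_printoptions(precision=4,suppress=True)
s=observe()
def ls(rs):
    A=sum(np.eye(3)-np.outer(d,d) for o,d in rs);b=sum((np.eye(3)-np.outer(d,d))@o for o,d in rs);p=np.linalg.solve(A,b)
    return p,[np.linalg.norm((np.eye(3)-np.outer(d,d))@(p-o)).round(4) for o,d in rs]
r=[ray('scene',(283.7,195.5)),ray('side',(262.6,214.8)),ray('wrist',(265.2,210.5),s)]
print(ls(r),ls(r[:2]))
# sleeve outline in wrist image
w=cv2.imread('pics/w12.png');m=(w.max(2)<50).astype(np.uint8)[150:228,220:300]
ys,xs=np.nonzero(cv2.connectedComponents(m)[1]==0) if 0 else np.nonzero(m);print(cv2.minAreaRect(np.c_[xs+220,ys+150].astype(np.float32)))
n,l,st,ce=cv2.connectedComponentsWithStats(m);print(st[1:],ce[1:]+[220,150])
p=ls(r)[0]; rel([p[0]-.003,p[1],.15],.1)
E
```

```text
(array([ 0.6397, -0.0743,  0.0506]), [np.float64(0.0012), np.float64(0.0026), np.float64(0.0024)]) (array([ 0.6435, -0.079 ,  0.0469]), [np.float64(0.0001), np.float64(0.0001)])
((266.4500427246094, 209.8500213623047), (8.41165828704834, 31.369789123535156), 34.69515609741211)
[[ 35  46  23  29 186]
 [ 58  49   1   1   1]] [[265.2419 210.4731]
 [278.     199.    ]]
pos [ 0.6217 -0.0232  0.3138] axes x [-0.704  0.71  -0.002] z [ 0.002 -0.    -1.   ] w 0.0414 F [-1.   1.1  0.8] t 22.83
j [ 0.41  0.4  -0.56  1.52  0.22  1.28  0.6 ]
shift mm [-46.7 -25.6 163.8]
turn [0.002 0.001 0.681]
```

Emit:
send_rows(deltas=[[0.3,0,0,0,0,0,0.1],[0.3,0,0,0,0,0,0.1],[0.3,0,0,0,0,0,0.1],[0.3,0,0,0,0,0,0.1],[0.3,0,0,0,0,0,0.1]])

```text
t: 23.25
position: [0.6215, -0.0222, 0.3141]
tool_rot: [1.892, 2.506, 0.002]
contact_force: [0.0, -0.3, -0.6]
gripper_width: 0.0321
```

Emit:
send_rows(deltas=[[0.3,0,0,0,0,0,0.1],[0.3,0,0,0,0,0,0.08],[0.3,0,11,0,0,0,0],[0.3,0,0,25,0,0,0],[0.3,0,0,25,0,0,0]])

```text
t: 23.67
position: [0.6344, -0.0207, 0.2654]
tool_rot: [2.101, 2.328, 0.008]
contact_force: [0.8, -0.4, -0.7]
gripper_width: 0.0325
```

```bash
python3 - <<'E'
from h import *
np.set_printoptions(precision=4,suppress=True)
rel([.638,-.076,.15],.1)
s,im=snap('wrist','w13.png')
print(proj('wrist',[.641,-.076,.049],s),proj('wrist',[.8455,-.054,.03],s),proj('wrist',[.49,.1,.02],s))
m=(im.max(2)<45).astype(np.uint8)[:226]
n,l,st,ce=cv2.connectedComponentsWithStats(m)
for i in range(1,n):
    if 60<st[i,4]<4000: print(st[i],ce[i].round(1),onplane('wrist',ce[i],.05,s))
E
```

```text
pos [ 0.6344 -0.0207  0.2654] axes x [-0.102  0.995 -0.001] z [ 0.007 -0.    -1.   ] w 0.0325 F [ 0.8 -0.4 -0.7] t 23.67
j [ 0.31  0.44 -0.43  1.56  0.19  1.19 -0.06]
shift mm [-55.3  -2.9 115.5]
turn [0.007 0.001 0.003]
[286.1584 229.0947] [466.9634 222.7402] [157.5139  44.1305]
[467 209  10  17 105] [470.6 216.8] [ 0.8367 -0.0421  0.05  ]
```

Emit:
send_rows(deltas=[[0.3,20,0,0,0,0,0],[0.3,20,0,0,0,0,0],[0.3,0,0,0,0,0,0]])

```text
t: 23.97
position: [0.628, 0.0241, 0.2646]
tool_rot: [-2.098, -2.337, -0.006]
contact_force: [0.8, 1.4, 0.6]
gripper_width: 0.0318
```

```bash
python3 - <<'E'
from h import *
np.set_printoptions(precision=4,suppress=True)
rel([.638,-.076,.15],.1)
s,im=snap('wrist','w14.png')
print(proj('wrist',[.641,-.076,.049],s))
m=(im.max(2)<50).astype(np.uint8)[:226]
n,l,st,ce=cv2.connectedComponentsWithStats(m)
for i in range(1,n):
    if 60<st[i,4]<4000: print(st[i],ce[i].round(1),onplane('wrist',ce[i],.05,s))
E
```

```text
pos [0.628  0.0241 0.2646] axes x [-0.107  0.994  0.004] z [ 0.002  0.004 -1.   ] w 0.0318 F [0.8 1.4 0.6] t 23.97
j [ 0.25  0.43 -0.45  1.57  0.19  1.19 -0.13]
shift mm [-101.    -1.   114.3]
turn [ 0.002 -0.004  0.007]
[288.2863 269.0337]
```

Emit:
send_rows(deltas=[[0.3,-33,0,0,0,0,0],[0.3,-33,0,0,0,0,0],[0.3,-33,0,20,0,0,0],[0.3,-2,-1,20,0,0,0],[0.3,0,0,0,0,0,0]])

```text
t: 24.43
position: [0.6355, -0.0884, 0.2202]
tool_rot: [-2.113, -2.322, 0.006]
contact_force: [-1.6, 0.2, -1.6]
gripper_width: 0.0323
```

```bash
python3 - <<'E'
from h import *
np.set_printoptions(precision=4,suppress=True)
rel([.638,-.076,.03],.1)
s,im=snap('wrist','w15.png')
print(proj('wrist',[.641,-.076,.049],s))
m=(im.max(2)<50).astype(np.uint8)[:230]
n,l,st,ce=cv2.connectedComponentsWithStats(m)
for i in range(1,n):
    if 60<st[i,4]<4000: print(st[i],ce[i].round(1),onplane('wrist',ce[i],.05,s))
E
```

```text
pos [ 0.6355 -0.0884  0.2202] axes x [-0.094  0.996 -0.001] z [-0.004 -0.001 -1.   ] w 0.0323 F [-1.6  0.2 -1.6] t 24.43
j [ 0.38  0.49 -0.4   1.58  0.21  1.12  0.03]
shift mm [ 12.3   4.5 190.1]
turn [-0.005  0.001 -0.006]
[295.0535 174.0741]
[510 149  17  42 487] [517.7 169.3] [ 0.8417 -0.0524  0.05  ]
[288 155  12  43 365] [293.1 176. ] [ 0.6394 -0.0778  0.05  ]
```

Emit:
send_rows(deltas=[[0.3,6,2,30,0,0,0],[0.3,5,2,35,0,0,0],[0.3,0,0,35,0,0,0],[0.3,0,0,30,0,0,0],[0.3,0,0,25,0,0,0]])

```text
t: 24.9
position: [0.642, -0.0697, 0.0686]
tool_rot: [2.104, 2.332, 0.004]
contact_force: [-0.5, -0.3, -0.3]
gripper_width: 0.0323
```

Emit:
send_rows(deltas=[[0.3,0,0,18,0,0,0],[0.3,0,0,10,0,0,0],[0.3,0,0,5,0,0,0],[0.3,0,0,0,0,0,0]])

```text
t: 25.23
position: [0.6422, -0.0708, 0.0363]
tool_rot: [2.106, 2.33, 0.004]
contact_force: [0.1, 1.1, 0.2]
gripper_width: 0.0323
```

Emit:
send_rows(deltas=[[1,0,0,0,0,0,0],[1,0,0,0,0,0,0],[1,0,0,0,0,0,0],[1,0,0,0,0,0,0],[1,0,0,0,0,0,0]])

```text
t: 25.65
position: [0.6422, -0.0716, 0.0366]
tool_rot: [2.107, 2.328, 0.004]
contact_force: [-0.1, 0.6, -0.9]
gripper_width: 0.0111
```

Emit:
send_rows(deltas=[[1,0,0,0,0,0,0],[1,0,0,0,0,0,0],[1,0,0,0,0,0,0]])

```text
t: 25.9
position: [0.6421, -0.0716, 0.036]
tool_rot: [2.107, 2.329, 0.004]
contact_force: [-0.4, 0.9, 0.1]
gripper_width: 0.0111
```

```bash
python3 - <<'E'
from h import *
rel([.69,-.07,.15],.1)
E
```

```text
pos [ 0.6421 -0.0716  0.036 ] axes x [-0.1    0.995  0.001] z [ 0.003  0.001 -1.   ] w 0.0111 F [-0.4  0.9  0.1] t 25.9
j [ 0.31  0.71 -0.34  1.69  0.31  0.8  -0.07]
shift mm [  -3.1   48.1 -113.8]
turn [ 0.003 -0.001 -0.   ]
```

Emit:
send_rows(deltas=[[1,0,1,-14,0,0,0],[1,0,1,-14,0,0,0],[1,0,2,-14,0,0,0],[1,0,9,-17,0,0,0],[1,0,10,-16,0,0,0]])

```text
t: 26.32
position: [0.6642, -0.0704, 0.1128]
tool_rot: [2.108, 2.328, 0.002]
contact_force: [-0.1, -0.7, -3.1]
gripper_width: 0.011
```

Emit:
send_rows(deltas=[[1,0,14,-12,0,0,0],[1,0,15,-12,0,0,0],[1,0,17,-7,0,0,0],[1,0,18,-6,0,0,0],[1,0,0,0,0,0,0]])

```text
t: 26.73
position: [0.7322, -0.0629, 0.1514]
tool_rot: [2.105, 2.325, 0.011]
contact_force: [1.2, 1.0, -2.0]
gripper_width: 0.011
```

Emit:
send_rows(deltas=[[1,0,5,-15,0,0,0],[1,0,0,-20,0,0,0],[1,0,0,-20,0,0,0],[1,0,0,-20,0,0,0],[1,0,0,-10,0,0,0]])

```text
t: 27.15
position: [0.7335, -0.0632, 0.2367]
tool_rot: [2.106, 2.326, 0.006]
contact_force: [1.2, 0.6, -2.3]
gripper_width: 0.0111
```

Emit:
send_rows(deltas=[[1,0,0,-15,0,0,0],[1,0,0,-10,0,0,0],[1,0,0,0,0,0,0]])

```text
t: 27.4
position: [0.7339, -0.0631, 0.2612]
tool_rot: [2.106, 2.326, 0.007]
contact_force: [0.8, 0.9, -2.6]
gripper_width: 0.0109
```

```bash
python3 - <<'E'
from h import *
np.set_printoptions(precision=4,suppress=True)
rel([.5,.25,.26],-.15)
_,a=snap('side','s16.png');_,c=snap('scene','c16.png')
B=cv2.resize(a[90:250,150:310],(400,400),interpolation=cv2.INTER_CUBIC);C=cv2.resize(c[90:290,200:400],(400,400),interpolation=cv2.INTER_CUBIC)
cv2.imwrite('pics/m16.png',np.hstack([B,C])[:,:,::-1])
E
```

```text
pos [ 0.7339 -0.0631  0.2612] axes x [-0.099  0.995 -0.   ] z [ 0.006  0.    -1.   ] w 0.0109 F [ 0.8  0.9 -2.6] t 27.4
j [ 0.28  0.63 -0.39  1.26  0.23  1.29 -0.  ]
shift mm [ 334.7 -201.8   -0.2]
turn [ 0.006 -0.001  0.249]
```

```bash
python3 - <<'E'
from h import *
np.set_printoptions(precision=4,suppress=True)
def dark(im,c,r):
    x0,y0=int(c[0]-r),int(c[1]-r); m=(im[y0:y0+2*r,x0:x0+2*r].max(2)<55).astype(np.uint8)
    n,l,st,ce=cv2.connectedComponentsWithStats(m)
    return [(int(st[i,4]),(ce[i]+[x0,y0]).round(1)) for i in range(1,n) if st[i,4]>5]
g=[.823,-.054,.126]
for n,f in(('scene','c16'),('side','s16')): print(n,proj(n,g),dark(cv2.imread(f'pics/{f}.png'),proj(n,g),30))
E
```

```text
scene [243.546  157.3179] [(24, array([258.1, 130.5]))]
side [204.2986 191.1878] []
```

```bash
python3 - <<'E'
from h import *
np.set_printoptions(precision=4,suppress=True)
s,im=snap('wrist','w17.png')
for p in([.823,-.054,.126],[.734,-.063,.28],[.734,-.063,.17]): print(proj('wrist',p,s))
m=(im.max(2)<55).astype(np.uint8)[:236]
n,l,st,ce=cv2.connectedComponentsWithStats(m)
for i in range(1,n):
    if 40<st[i,4]<6000: print(st[i],ce[i].round(1))
for n,f in(('scene','c16'),('side','s16')):
    im=cv2.imread(f'pics/{f}.png'); b=(im.max(2)<70).astype(np.uint8); k,l,st,ce=cv2.connectedComponentsWithStats(b)
    c=proj(n,[.734,-.063,.17]); print(n,c,[(st[i,4],ce[i].round(0)) for i in range(1,k) if 8<st[i,4]<400 and np.linalg.norm(ce[i]-c)<75])
E
```

```text
[397.2955 196.2468]
[291.4934 279.6708]
[288.792  210.2643]
[145 235 110   1 110] [199.5 235. ]
[318 235 110   1 110] [372.5 235. ]
scene [261.655  156.7766] [(np.int32(283), array([259.,  84.])), (np.int32(12), array([213., 197.])), (np.int32(9), array([225., 199.])), (np.int32(26), array([204., 202.])), (np.int32(19), array([220., 203.]))]
side [231.5718 179.5244] [(np.int32(60), array([227., 145.])), (np.int32(27), array([175., 191.]))]
```

```bash
python3 - <<'E'
from h import *
w=cv2.imread('pics/w17.png');a=cv2.imread('pics/s16.png');c=cv2.imread('pics/c16.png')
f=lambda x:cv2.resize(x,(400,300),interpolation=cv2.INTER_CUBIC)
cv2.imwrite('pics/m17.png',np.vstack([np.hstack([f(a[110:260,140:340]),f(c[100:250,180:380])]),np.hstack([f(w),f(c[200:320,210:370])])]))
E
```

```text
(no output)
```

View pics/m17.png

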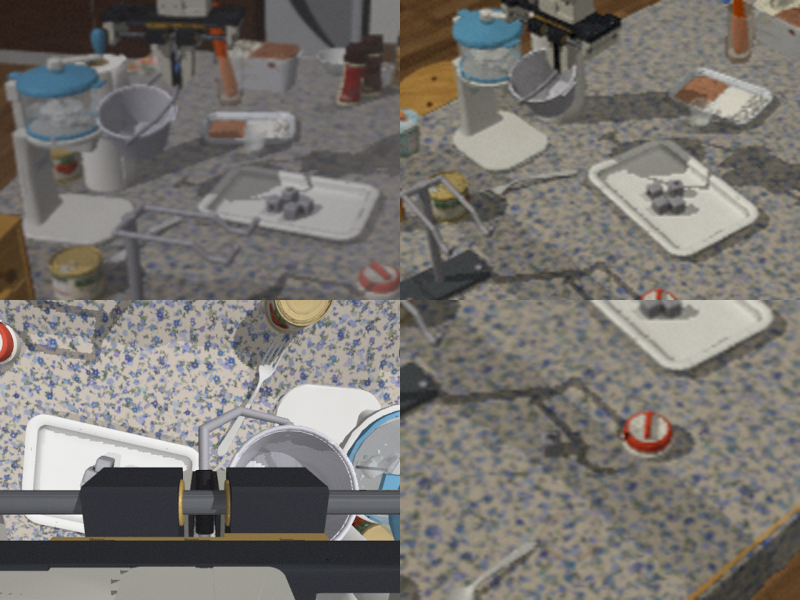

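Emit:
send_rows(deltas=[[1,0,-20,-15,0,0,0],[1,15,-25,-15,0,0,0],[1,25,-25,0,0,0,0],[1,25,-25,0,0,0,0],[1,20,-25,0,0,0,0]])

```text
t: 27.97
position: [0.6028, 0.0117, 0.2867]
tool_rot: [-2.106, -2.329, -0.002]
contact_force: [-0.3, 0.5, -3.5]
gripper_width: 0.0107
```

Emit:
send_rows(deltas=[[1,20,-20,0,0,0,0],[1,0,0,0,0,0,0],[1,0,0,35,0,0,0],[1,0,0,-40,0,0,0],[1,0,0,40,0,0,0]])

```text
t: 28.38
position: [0.5855, 0.0282, 0.2591]
tool_rot: [2.104, 2.325, 0.009]
contact_force: [4.7, 1.3, 0.8]
gripper_width: 0.0109
```

Emit:
send_rows(deltas=[[1,0,0,-40,0,0,0],[1,0,0,40,0,0,0],[1,0,0,-40,0,0,0],[1,0,0,40,0,0,0],[1,0,0,-40,0,0,0]])

```text
t: 28.8
position: [0.5699, 0.026, 0.2719]
tool_rot: [-2.089, -2.312, 0.035]
contact_force: [-7.0, -1.5, -9.1]
gripper_width: 0.011
```

Emit:
send_rows(deltas=[[1,0,0,0,0,0,0],[1,0,0,0,0,0,0],[1,0,0,0,0,0,0]])

```text
t: 29.05
position: [0.5841, 0.0276, 0.2933]
tool_rot: [2.106, 2.327, 0.006]
contact_force: [0.1, -0.1, -3.5]
gripper_width: 0.011
```

```bash
cat >> h.py <<'E'
def darks(name,s,im,g,r=45,th=55,mn=6):
    c=proj(name,g,s); b=(im.max(2)<th).astype(np.uint8); k,l,st,ce=cv2.connectedComponentsWithStats(b)
    return c.round(0),[(int(st[i,4]),ce[i].round(1)) for i in range(1,k) if mn<st[i,4]<500 and np.linalg.norm(ce[i]-c)<r]
E
python3 - <<'E'
from h import *
np.set_printoptions(precision=4,suppress=True)
rel([.5,.25,.26],-.15)
s0=observe(); p=s0['position']; print('torque',s0['torque'])
sl=p+[0,0,.019]
for n in('scene','side','wrist'):
    s,im=snap(n,n[1]+'18.png')
    print(n,'vert:',*darks(n,s,im,sl+[.09,.009,-.154]),'45deg:',proj(n,sl+[.168,.017,-.122],s))
E
```

```text
pos [0.5841 0.0276 0.2933] axes x [-0.099  0.995  0.   ] z [ 0.005  0.001 -1.   ] w 0.011 F [ 0.1 -0.1 -3.5] t 29.05
j [ 0.27  0.32 -0.46  1.65  0.15  1.2  -0.12]
shift mm [229.6 -61.8  33.1]
turn [ 0.005 -0.001  0.249]
torque [0.0547 0.0632 0.0404]
scene vert: [250. 180.] [(10, array([249.8, 182.7]))] 45deg: [232.3976 162.6727]
side vert: [241. 200.] [(18, array([239.5, 201.8]))] 45deg: [213.0548 188.2893]
wrist vert: [396. 195.] [(491, array([395.5, 209. ]))] 45deg: [514.6165 204.4021]
```

Emit:
send_rows(deltas=[[1,0,-15,0,0,0,0.05],[1,0,-20,0,0,0,0.05],[1,0,-25,0,0,0,0.05],[1,0,-20,0,0,0,0.05],[1,0,-20,0,0,0,0.05]])

```text
t: 29.62
position: [0.4823, 0.0279, 0.2926]
tool_rot: [2.384, 2.044, 0.003]
contact_force: [-0.0, -0.0, -2.6]
gripper_width: 0.011
```

Emit:
send_rows(deltas=[[1,10,-10,0,0,0,0],[1,20,0,0,0,0,0],[1,30,0,0,0,0,0],[1,30,0,0,0,0,0],[1,30,0,0,0,0,0]])

```text
t: 30.03
position: [0.4921, 0.1503, 0.2934]
tool_rot: [2.38, 2.048, 0.007]
contact_force: [0.9, -0.6, -3.3]
gripper_width: 0.0113
```

Emit:
send_rows(deltas=[[1,30,0,0,0,0,0],[1,30,0,0,0,0,0],[1,20,0,10,0,0,0],[1,10,0,15,0,0,0],[1,0,0,15,0,0,0]])

```text
t: 30.45
position: [0.5052, 0.2427, 0.2532]
tool_rot: [-2.375, -2.055, -0.01]
contact_force: [-0.4, 0.8, -2.5]
gripper_width: 0.0113
```

```bash
python3 - <<'E'
from h import *
np.set_printoptions(precision=4,suppress=True)
rel([.504,.267,.235],-.15)
s0=observe(); p=s0['position']; sl=p+[0,0,.014]
for n in('scene','side','wrist'):
    s,im=snap(n,n[1]+'19.png')
    print(n,*darks(n,s,im,sl+[.089,-.013,-.154]),darks(n,s,im,sl)[1],proj(n,sl,s))
E
```

```text
pos [0.5052 0.2427 0.2532] axes x [0.144 0.99  0.006] z [ 0.004  0.005 -1.   ] w 0.0113 F [-0.4  0.8 -2.5] t 30.45
j [-0.03  0.33 -0.57  1.75  0.19  1.11 -0.81]
shift mm [23.8 -4.8 18.3]
turn [ 0.004 -0.006  0.006]
scene [218. 234.] [(14, array([224.5, 211.7])), (21, array([206.2, 238.7])), (72, array([196.9, 250.3]))] [(14, array([224.5, 211.7])), (21, array([206.2, 238.7]))] [228.5226 211.9616]
side [251. 256.] [(35, array([252. , 256.9])), (158, array([221.7, 286.8]))] [(69, array([284.5, 204.7]))] [286.8342 205.7829]
wrist [397. 189.] [(476, array([393.2, 209.2]))] [(374, array([328.9, 249.6])), (11, array([330.5, 249.5]))] [290.7495 262.9402]
```

Emit:
send_rows(deltas=[[1,11,-2,10,0,0,0],[1,11,-2,10,0,0,0],[1,0,0,0,0,0,0]])

```text
t: 30.85
position: [0.5039, 0.2617, 0.2327]
tool_rot: [-2.38, -2.05, -0.005]
contact_force: [-0.3, -0.1, -3.3]
gripper_width: 0.0108
```

Emit:
send_rows(deltas=[[1,0,10,0,0,0,0],[1,0,16,0,0,0,0],[1,0,20,0,0,0,0],[1,0,18,0,0,0,0],[1,0,10,0,0,0,0]])

```text
t: 31.27
position: [0.5816, 0.2459, 0.2343]
tool_rot: [2.383, 2.041, 0.007]
contact_force: [0.7, -1.0, -2.1]
gripper_width: 0.0112
```

Emit:
send_rows(deltas=[[1,0,0,0,0,0,0],[1,0,0,0,0,0,0]])

```text
t: 31.43
position: [0.5781, 0.2477, 0.2333]
tool_rot: [2.383, 2.046, 0.003]
contact_force: [-0.6, 0.7, -2.4]
gripper_width: 0.0113
```

```bash
python3 - <<'E'
from h import *
rel([.5775,.254,.190],-.15)
E
```

```text
pos [0.5781 0.2477 0.2333] axes x [0.152 0.988 0.001] z [ 0.002  0.001 -1.   ] w 0.0113 F [-0.6  0.7 -2.4] t 31.43
j [-0.06  0.47 -0.53  1.6   0.26  1.14 -0.8 ]
shift mm [ 6.1 -1.6 43.3]
turn [ 0.002 -0.001 -0.002]
```

Emit:
send_rows(deltas=[[1,6,-1,8,0,0,0],[1,0,0,8,0,0,0],[1,0,0,8,0,0,0],[1,0,0,8,0,0,0],[1,0,0,6,0,0,0]])

```text
t: 31.85
position: [0.5777, 0.2556, 0.1987]
tool_rot: [2.38, 2.047, 0.006]
contact_force: [-13.8, -6.0, 43.5]
gripper_width: 0.011
```

Emit:
send_rows(deltas=[[1,0,0,2,0,0,0],[1,0,0,2,0,0,0],[1,0,0,0,0,0,0]])

```text
t: 32.1
position: [0.5786, 0.2564, 0.1979]
tool_rot: [2.378, 2.046, 0.011]
contact_force: [-11.0, -5.9, 36.2]
gripper_width: 0.0113
```

Emit:
send_rows(deltas=[[1,0,0,-6,0,0,0],[1,0,0,0,0,0,0]])

```text
t: 32.27
position: [0.5781, 0.2554, 0.1988]
tool_rot: [2.38, 2.048, 0.008]
contact_force: [-1.2, 0.8, 11.3]
gripper_width: 0.011
```

```bash
python3 - <<'E'
from h import *
np.set_printoptions(precision=4,suppress=True)
rel([.5775,.254,.190],-.15)
p=observe()['position']; sl=p+[0,0,.010]; bar=np.array([.578+.089,.25-.013,.05])
for n in('scene','side','wrist'):
    s,im=snap(n,n[1]+'20.png')
    print(n,'bar',*darks(n,s,im,bar,20),'sleeve',*darks(n,s,im,sl,20))
E
```

```text
pos [0.5781 0.2554 0.1988] axes x [0.149 0.989 0.002] z [ 0.005  0.002 -1.   ] w 0.011 F [-1.2  0.8 11.3] t 32.27
j [-0.08  0.51 -0.52  1.63  0.28  1.07 -0.83]
shift mm [-1.5 -0.4  8.8]
turn [ 0.005 -0.002  0.   ]
scene bar [204. 237.] [] sleeve [210. 217.] []
side bar [223. 275.] [(100, array([220.4, 277.6])), (95, array([219.5, 293.8]))] sleeve [253. 228.] []
wrist bar [391. 198.] [(209, array([393.3, 189.7]))] sleeve [288. 267.] []
```

Emit:
send_rows(deltas=[[1,0,0,-8,0,0,0],[1,-6,0,0,0,0,0],[1,0,0,5,0,0,0],[1,0,0,0,0,0,0]])

```text
t: 32.75
position: [0.5774, 0.249, 0.2001]
tool_rot: [2.382, 2.047, 0.007]
contact_force: [1.4, 2.8, 2.7]
gripper_width: 0.0109
```

Emit:
send_rows(deltas=[[1,0,0,2,0,0,0],[1,0,0,0,0,0,0]])

```text
t: 32.92
position: [0.5777, 0.2495, 0.1995]
tool_rot: [2.381, 2.047, 0.008]
contact_force: [-1.6, -0.4, 10.7]
gripper_width: 0.0112
```

Emit:
send_rows(deltas=[[1,0,0,2,0,0,0],[1,0,0,0,0,0,0]])

```text
t: 33.08
position: [0.5778, 0.2497, 0.199]
tool_rot: [2.38, 2.047, 0.009]
contact_force: [-3.9, -1.9, 18.0]
gripper_width: 0.0114
```

Emit:
send_rows(deltas=[[1,0,0,2,0,0,0],[1,0,0,0,0,0,0]])

```text
t: 33.25
position: [0.5785, 0.2505, 0.1984]
tool_rot: [2.38, 2.047, 0.013]
contact_force: [-5.3, -0.7, 23.2]
gripper_width: 0.011
```

Emit:
send_rows(deltas=[[1,0,0,-5,0,0,0],[1,0,0,0,0,0,0],[-0.2,0,0,0,0,0,0],[-0.2,0,0,0,0,0,0],[-0.2,0,0,0,0,0,0]])

```text
t: 33.67
position: [0.576, 0.2477, 0.1976]
tool_rot: [2.382, 2.047, -0.001]
contact_force: [-0.1, -0.4, 0.1]
gripper_width: 0.0263
```

Emit:
send_rows(deltas=[[-0.5,0,0,0,0,0,0],[-0.5,0,0,0,0,0,0],[-0.5,0,0,0,0,0,0],[-0.5,0,0,0,0,0,0],[-0.5,0,0,0,0,0,0]])

```text
t: 34.08
position: [0.5766, 0.2487, 0.1989]
tool_rot: [2.382, 2.048, 0.003]
contact_force: [0.0, 0.3, -0.0]
gripper_width: 0.0597
```

```bash
python3 - <<'E'
from h import *
np.set_printoptions(precision=4,suppress=True)
rel([.5775,.254,.190],-.15)
bar=np.array([.578+.089,.25-.013,.05]);sl=np.array([.578,.25,.204])
for n in('scene','side','wrist'):
    s,im=snap(n,n[1]+'21.png')
    print(n,'bar',*darks(n,s,im,bar,20),'sleeve',*darks(n,s,im,sl,25))
E
```

```text
pos [0.5766 0.2487 0.1989] axes x [0.15  0.989 0.001] z [ 0.002  0.001 -1.   ] w 0.0597 F [ 0.   0.3 -0. ] t 34.08
j [-0.07  0.5  -0.52  1.64  0.28  1.07 -0.82]
shift mm [5.3 0.1 8.9]
turn [ 0.002 -0.001 -0.   ]
scene bar [204. 237.] [] sleeve [212. 217.] []
side bar [223. 275.] [(228, array([221.5, 284.2]))] sleeve [254. 229.] [(61, array([240.4, 219.4])), (48, array([255.9, 226.4]))]
wrist bar [392. 190.] [] sleeve [291. 260.] []
```

Emit:
send_rows(deltas=[[-0.5,0,0,-20,0,0,0],[-0.5,0,0,-30,0,0,0],[-0.5,0,0,-35,0,0,0],[-0.5,0,0,-10,0,0,0],[-0.5,0,0,0,0,0,0]])

```text
t: 34.65
position: [0.5783, 0.2501, 0.2984]
tool_rot: [2.38, 2.046, 0.015]
contact_force: [-0.2, 0.2, -0.1]
gripper_width: 0.0688
```

```bash
python3 - <<'E'
from h import *
np.set_printoptions(precision=4,suppress=True)
rel([.5775,.254,.190],-.15)
bar=np.array([.578+.089,.25-.013,.05]);sl=np.array([.578,.25,.204])
for n in('scene','side','wrist'):
    s,im=snap(n,n[1]+'22.png')
    print(n,'bar',*darks(n,s,im,bar,25,60),'sleeve',*darks(n,s,im,sl,25))
E
```

```text
pos [0.5783 0.2501 0.2984] axes x [0.15  0.989 0.005] z [ 0.009  0.004 -1.   ] w 0.0688 F [-0.2  0.2 -0.1] t 34.65
j [-0.05  0.42 -0.55  1.53  0.23  1.25 -0.78]
shift mm [  3.2  -2.3 108.4]
turn [ 0.008 -0.005 -0.   ]
scene bar [204. 237.] [(53, array([215.3, 215.4])), (161, array([188.7, 247.3]))] sleeve [212. 217.] [(49, array([215.3, 215.5]))]
side bar [223. 275.] [] sleeve [254. 229.] [(47, array([255.7, 226.4]))]
wrist bar [368. 172.] [(388, array([364.3, 185.1]))] sleeve [289. 207.] []
```

```bash
python3 - <<'E'
from h import *
np.set_printoptions(precision=4,suppress=True)
sl=np.array([.578,.25,.204])
a=darks('scene',None,cv2.imread('pics/scene0.png'),sl,25)[1];b=darks('side',None,cv2.imread('pics/side0.png'),sl,25)[1];print(a,b)
print(tri(ray('scene',a[0][1]),ray('side',b[0][1])),tri(ray('scene',(215.3,215.5)),ray('side',(255.7,226.4))))
s=observe()
w=cv2.imread('pics/r22.png') if __import__('os').path.exists('pics/r22.png') else None
print('bar at z .05',onplane('wrist',(364.3,185.1),.05,s))
im=w; m=(im.max(2)<55).astype(np.uint8)
n,l,st,ce=cv2.connectedComponentsWithStats(m)
print([(st[i].tolist(),ce[i].round(1)) for i in range(1,n) if 40<st[i,4]<3000])
E
```

```text
[(51, array([212.2, 217.5]))] [(41, array([254.8, 229. ]))]
(array([0.5762, 0.2507, 0.2042]), np.float64(0.0007131689073218155)) (array([0.577 , 0.2397, 0.2042]), np.float64(0.0008973436318360511))
bar at z .05 [0.6603 0.2228 0.05  ]
[([358, 168, 13, 35, 355], array([364.4, 185.2])), ([279, 193, 16, 56, 858], array([286.4, 220.1])), ([191, 240, 21, 26, 329], array([204. , 255.5])), ([361, 240, 21, 27, 331], array([368.2, 255.7])), ([19, 287, 9, 12, 43], array([ 22.8, 291.5])), ([81, 294, 19, 14, 64], array([ 91.2, 301.4])), ([541, 296, 17, 9, 52], array([548.6, 300. ])), ([180, 300, 22, 35, 484], array([188.1, 313.9])), ([371, 300, 23, 31, 472], array([383.7, 312.9])), ([78, 307, 18, 14, 69], array([ 86.8, 312.7])), ([404, 381, 156, 39, 2275], array([488. , 406.2]))]
```

Emit:
send_rows(deltas=[[-0.5,-10,0,20,0,0,0],[-0.5,0,0,30,0,0,0],[-0.5,0,0,30,0,0,0],[-0.5,0,0,22,0,0,0],[-0.5,0,0,8,0,0,0]])

```text
t: 35.22
position: [0.5717, 0.2368, 0.1781]
tool_rot: [-2.38, -2.047, 0.011]
contact_force: [-0.7, -0.2, 0.6]
gripper_width: 0.069
```

Emit:
send_rows(deltas=[[1,0,0,0,0,0,0],[1,0,0,0,0,0,0],[1,0,0,0,0,0,0],[1,0,0,0,0,0,0],[1,0,0,0,0,0,0]])

```text
t: 35.63
position: [0.576, 0.2394, 0.1856]
tool_rot: [2.381, 2.047, 0.007]
contact_force: [0.3, -0.6, 0.9]
gripper_width: 0.0401
```

Emit:
send_rows(deltas=[[1,0,0,0,0,0,0],[1,0,0,0,0,0,0],[1,0,0,0,0,0,0],[1,0,0,0,0,0,0],[1,0,0,0,0,0,0]])

```text
t: 36.05
position: [0.5752, 0.239, 0.1841]
tool_rot: [2.382, 2.048, 0.004]
contact_force: [0.4, 0.5, 0.3]
gripper_width: 0.0107
```

Emit:
send_rows(deltas=[[1,0,0,-4,0,0,0],[1,0,0,-4,0,0,0],[1,0,0,0,0,0,0]])

```text
t: 36.3
position: [0.5753, 0.239, 0.1926]
tool_rot: [2.381, 2.048, 0.004]
contact_force: [0.7, 0.7, -3.7]
gripper_width: 0.0111
```

Emit:
send_rows(deltas=[[1,4,1,0,0,0,0],[1,4,1,0,0,0,0],[1,3.5,0,0,0,0,0],[1,0,0,3,0,0,0],[1,0,0,4,0,0,0]])

```text
t: 36.72
position: [0.5789, 0.2508, 0.1849]
tool_rot: [2.381, 2.049, 0.004]
contact_force: [-0.4, 0.2, -3.6]
gripper_width: 0.0115
```

Emit:
send_rows(deltas=[[1,0,0,1,0,0,0],[1,0,0,0,0,0,0],[-0.5,0,0,0,0,0,0],[-0.5,0,0,0,0,0,0],[-0.5,0,0,0,0,0,0]])

```text
t: 37.13
position: [0.5793, 0.2498, 0.1846]
tool_rot: [2.381, 2.047, 0.005]
contact_force: [-0.0, -0.3, 0.1]
gripper_width: 0.0264
```

Emit:
send_rows(deltas=[[-0.5,0,0,0,0,0,0],[-0.5,0,0,0,0,0,0],[-0.5,0,0,0,0,0,0],[-0.5,0,0,0,0,0,0],[-0.5,0,0,-10,0,0,0]])

```text
t: 37.55
position: [0.5776, 0.2491, 0.1923]
tool_rot: [-2.382, -2.048, 0.002]
contact_force: [-0.1, -0.8, -0.0]
gripper_width: 0.06
```

Emit:
send_rows(deltas=[[-0.5,0,0,-25,0,0,0],[-0.5,0,0,-30,0,0,0],[-0.5,0,0,-30,0,0,0],[-0.5,0,0,-30,0,0,0],[-0.5,0,0,0,0,0,0]])

```text
t: 37.97
position: [0.5814, 0.2521, 0.3172]
tool_rot: [2.379, 2.046, 0.021]
contact_force: [0.5, 0.7, 0.3]
gripper_width: 0.0686
```

```bash
python3 - <<'E'
from h import *
np.set_printoptions(precision=4,suppress=True)
rel([.5,.09,.2],-.15)
sl=np.array([.578,.25,.204]); d={}
for n in('scene','side','wrist'):
    s,im=snap(n,{'scene':'c','side':'s','wrist':'w'}[n]+'23.png')
    d[n]=darks(n,s,im,sl,25,55,20)[1]; print(n,d[n])
print(tri(ray('scene',d['scene'][0][1]),ray('side',d['side'][0][1])))
# cube A candidate: grey low-sat local structure in scene/side near (.50,.09)
for n,f in(('scene','c23'),('side','s23')):
    im=cv2.imread(f'pics/{f}.png'); c=proj(n,[.495,.095,.012]).astype(int); print(n,c)
    h=cv2.cvtColor(im,cv2.COLOR_BGR2HSV)[c[1]-15:c[1]+16,c[0]-20:c[0]+21]
    print('\n'.join(' '.join('%3d'%v for v in r) for r in h[::1,:,2]) if n=='side' else '')
E
```

```text
pos [0.5814 0.2521 0.3172] axes x [0.15  0.989 0.007] z [ 0.013  0.005 -1.   ] w 0.0686 F [0.5 0.7 0.3] t 37.97
j [-0.05  0.41 -0.55  1.49  0.22  1.28 -0.77]
shift mm [-173.3  -57.6  115.2]
turn [ 0.012 -0.007 -0.   ]
scene [(47, array([211.2, 217.3]))]
side [(42, array([253.5, 229. ]))]
wrist []
(array([0.5787, 0.2523, 0.2046]), np.float64(0.001210671261735185))
scene [275 251]

side [299 261]
126 123 113  98  96 100 103 103  99 104 105 109 109 112 112 107 107 104 113 123 125 117 118 124 120 115 116 114 112 111 117 122 124 125 125 120 113 112 118 122 124
123 107  92  88  87  89  90  90  98 110 114 115 115 113 111 111 112 113 115 118 118 115 118 120 117 114 118 122 117 110 106 106 112 120 120 120 120 123 126 130 131
108  89  83  84  89  95  97  93  91  92  91  95 100 102 102 101 108 118 110 112 112 117 123 122 120 117 125 129 125 116 110 110 111 115 116 119 123 128 128 127 125
 92  85  84  84 103 120 123 113  96  90  90  92  94  95  94  91  97 100  93  94 103 117 121 124 125 124 128 128 129 121 115 113 112 114 114 117 121 125 126 125 126
 86  81  81  88 111 130 131 130 123 122 120 11
[... 3681 characters left out ...]
 109 111 104  93  89  90  96 112 123 124 118
141 114  82  73  72  73  76  75  72  71  70  72  75  76  72  68  73  70  74  73  75  75  76  77  77  79  83  83  86  91  93  95  91  83  82  87  97 106 112 113 110
127  91  69  71  74  76  77  77  75  74  74  73  72  73  73  74  71  74  76  75  75  70  76  76  75  76  77  80  82  83  85  85  87  89  91  91  92  97 101 103 107
108  76  74  75  76  78  75  77  75  72  74  74  73  72  73  74  77  75  76  76  74  78  77  75  76  76  78  82  77  79  80  81  84  96 102  99  98  97 101 102 102
 85  72  75  77  77  78  76  73  70  71  70  71  73  71  75  76  76  73  72  71  74  74  78  77  77  73  76  77  77  79  80  83  94 104 106  98  94  98 100 101 100
```

Emit:
send_rows(deltas=[[-1,-30,-14,0,0,0,0],[-1,-31,-14,0,0,0,0],[-1,-31,-14,0,0,0,0],[-1,-31,-14,0,0,0,0],[-1,-31,-13,0,0,0,0]])

```text
t: 38.53
position: [0.4851, 0.1064, 0.307]
tool_rot: [-2.381, -2.048, 0.001]
contact_force: [0.1, -0.8, -0.4]
gripper_width: 0.0911
```

Emit:
send_rows(deltas=[[-1,0,0,25,0,0,0],[-1,0,0,25,0,0,0],[-1,0,0,25,0,0,0],[-1,0,0,22,0,0,0],[-1,0,0,0,0,0,0]])

```text
t: 38.95
position: [0.4833, 0.1065, 0.2065]
tool_rot: [-2.379, -2.045, 0.01]
contact_force: [-0.5, 0.9, -1.0]
gripper_width: 0.0923
```

```bash
cat >> h.py <<'E'
def greys(s,im,rmax=232,lo=20,z=.02):
    """cube candidates in the wrist picture: nearly colourless, texture-free patches of cube size"""
    h=cv2.cvtColor(im,cv2.COLOR_RGB2HSV); lab=cv2.cvtColor(im,cv2.COLOR_RGB2LAB).astype(int)
    m=((abs(lab[:,:,1]-128)<4)&(abs(lab[:,:,2]-128)<5)).astype(np.uint8); m[rmax:]=0
    m=cv2.morphologyEx(m,cv2.MORPH_OPEN,np.ones((7,7)));m=cv2.morphologyEx(m,cv2.MORPH_CLOSE,np.ones((5,5)))
    for c in cv2.findContours(m,0,1)[0]:
        r=cv2.minAreaRect(c)
        if r[1][0]>lo*.6 and r[1][1]>lo*.6:
            p=onplane('wrist',r[0],z,s); mm=1000*np.array(r[1])*(np.linalg.norm(p-cam('wrist',s)[2]))/cam('wrist',s)[0][0,0]
            print('px',np.round(r[0]),'size mm',mm.round(0),'ang',round(r[2]),'world',p.round(4),'V',h[int(r[0][1]),int(r[0][0])])
E
python3 - <<'E'
from h import *
np.set_printoptions(precision=4,suppress=True)
rel([.49,.11,.2],-.15)
s,im=snap('wrist','w24.png'); print(proj('wrist',[.49,.10,.02],s)); greys(s,im)
E
```

```text
pos [0.4833 0.1065 0.2065] axes x [ 0.15   0.989 -0.002] z [-0.008 -0.001 -1.   ] w 0.0923 F [-0.5  0.9 -1. ] t 38.95
j [ 0.18  0.26 -0.52  1.94  0.15  0.98 -0.56]
shift mm [4.5 6.2 6.5]
turn [-0.008  0.002 -0.001]
[296.3522 188.6862]
px [ 22. 208.] size mm [56. 55.] ang 90 world [0.2197 0.1209 0.02  ] V [116  19  94]
px [294. 166.] size mm [29. 28.] ang 21 world [0.4906 0.1225 0.02  ] V [103  22  82]
px [451.  46.] size mm [ 96. 193.] ang 90 world [0.6426 0.2064 0.02  ] V [ 16  29 166]
px [328.  13.] size mm [22. 38.] ang 27 world [0.5393 0.2492 0.02  ] V [120  12 110]
px [172.  34.] size mm [72. 15.] ang 73 world [0.402  0.2534 0.02  ] V [ 45   3 197]
```

Emit:
send_rows(deltas=[[-1,9,3,30,0,0,0],[-1,8,2,35,0,0,0],[-1,0,0,35,0,0,0.12],[-1,0,0,35,0,0,0.12],[-1,0,0,30,0,0,0.12]])

```text
t: 39.42
position: [0.4959, 0.1243, 0.0458]
tool_rot: [2.714, 1.58, 0.004]
contact_force: [0.1, 0.7, 0.2]
gripper_width: 0.0918
```

Emit:
send_rows(deltas=[[-1,0,0,20,0,0,0],[-1,0,0,10,0,0,0],[-1,0,0,5,0,0,0],[-1,0,0,0,0,0,0]])

```text
t: 39.75
position: [0.4958, 0.1245, 0.0118]
tool_rot: [2.709, 1.59, 0.003]
contact_force: [-0.6, -0.1, 0.3]
gripper_width: 0.092
```

Emit:
send_rows(deltas=[[1,0,0,0,0,0,0],[1,0,0,0,0,0,0],[1,0,0,0,0,0,0],[1,0,0,0,0,0,0],[1,0,0,0,0,0,0]])

```text
t: 40.17
position: [0.496, 0.1242, 0.0125]
tool_rot: [2.71, 1.588, 0.005]
contact_force: [0.1, 0.3, 0.0]
gripper_width: 0.063
```

Emit:
send_rows(deltas=[[1,0,0,0,0,0,0],[1,0,0,0,0,0,0],[1,0,0,0,0,0,0],[1,0,0,0,0,0,0],[1,0,0,0,0,0,0]])

```text
t: 40.58
position: [0.4953, 0.1242, 0.0117]
tool_rot: [2.71, 1.589, 0.003]
contact_force: [0.1, 0.3, -1.1]
gripper_width: 0.0297
```

```bash
python3 - <<'E'
from h import *
rel([.66,-.15,.15],-.15)
E
```

```text
pos [0.4953 0.1242 0.0117] axes x [0.488 0.873 0.002] z [ 0.002  0.001 -1.   ] w 0.0297 F [ 0.1  0.3 -1.1] t 40.58
j [-0.03  0.57 -0.33  2.04  0.33  0.58 -1.09]
shift mm [-158.6  277.8 -138.2]
turn [ 0.002 -0.001 -0.36 ]
```

Emit:
send_rows(deltas=[[0.2,0,0,3,0,0,0],[0.2,0,0,2,0,0,0],[1,0,0,0,0,0,0],[1,0,0,0,0,0,0],[1,0,0,0,0,0,0]])

```text
t: 41.0
position: [0.4953, 0.1243, 0.0066]
tool_rot: [2.71, 1.589, 0.003]
contact_force: [-0.2, -0.2, -0.2]
gripper_width: 0.0238
```

Emit:
send_rows(deltas=[[1,0,0,0,0,0,0],[1,0,0,0,0,0,0],[1,0,0,-15,0,0,0],[1,0,0,-25,0,0,0],[1,0,0,-25,0,0,0]])

```text
t: 41.42
position: [0.4941, 0.124, 0.0717]
tool_rot: [-2.709, -1.589, 0.0]
contact_force: [0.9, -0.7, -0.9]
gripper_width: 0.0239
```

```bash
python3 - <<'E'
from h import *
np.set_printoptions(precision=4,suppress=True)
S=lambda u,v:(180+(u-400)/2,100+v/2)
for k,uv in dict(L=(590,180),T=(655,143),R=(757,210),B=(682,255)).items(): print(k,onplane('scene',S(*uv),.02))
for uv in((656,190),(675,187),(660,207),(679,205)): print(onplane('scene',S(*uv),.02))
rel([.665,-.145,.15],-.15)
E
```

```text
L [ 0.7097 -0.0983  0.02  ]
T [ 0.7061 -0.2605  0.02  ]
R [ 0.4543 -0.2529  0.02  ]
B [ 0.4672 -0.0794  0.02  ]
[ 0.6096 -0.1646  0.02  ]
[ 0.5923 -0.1949  0.02  ]
[ 0.5733 -0.1374  0.02  ]
[ 0.5545 -0.165   0.02  ]
pos [0.4941 0.124  0.0717] axes x [0.488 0.873 0.   ] z [-0.001  0.    -1.   ] w 0.0239 F [ 0.9 -0.7 -0.9] t 41.42
j [ 0.02  0.47 -0.38  2.02  0.26  0.7  -1.04]
shift mm [-151.4  280.4  -78.5]
turn [-0.001 -0.    -0.36 ]
```

Emit:
send_rows(deltas=[[1,-10,20,-26,0,0,0],[1,-17,30,-26,0,0,0],[1,-17,30,-26,0,0,0],[1,-20,34,0,0,0,0],[1,-20,34,0,0,0,0]])

```text
t: 41.83
position: [0.5842, -0.0205, 0.1507]
tool_rot: [2.707, 1.589, 0.01]
contact_force: [1.8, -0.2, -1.1]
gripper_width: 0.0238
```

Emit:
send_rows(deltas=[[1,-20,34,0,0,0,0],[1,-20,34,0,0,0,0],[1,-20,34,0,0,0,0],[1,-12,23,0,0,0,0],[1,-8,15,0,0,0,0]])

```text
t: 42.25
position: [0.6658, -0.1627, 0.1477]
tool_rot: [2.712, 1.581, 0.002]
contact_force: [-0.3, 0.5, -0.5]
gripper_width: 0.0239
```

Emit:
send_rows(deltas=[[1,0,0,15,0,0,-0.12],[1,0,0,25,0,0,-0.12],[1,0,0,25,0,0,-0.12],[1,0,0,20,0,0,0],[1,0,0,15,0,0,0]])

```text
t: 42.67
position: [0.6637, -0.1575, 0.0455]
tool_rot: [-2.381, -2.047, -0.001]
contact_force: [0.6, -0.4, -0.7]
gripper_width: 0.0237
```

```bash
python3 - <<'E'
from h import *
rel([.665,-.16,.013],-.15)
s,im=snap('wrist','w25.png'); greys(s,im)
E
```

```text
pos [ 0.6637 -0.1575  0.0455] axes x [0.15  0.989 0.002] z [-0.001  0.002 -1.   ] w 0.0237 F [ 0.6 -0.4 -0.7] t 42.67
j [ 0.45  0.75 -0.37  1.58  0.33  0.87 -0.19]
shift mm [-2.3  1.7 32.5]
turn [-0.001 -0.002 -0.001]
px [210. 169.] size mm [220.  65.] ang 0 world [ 0.6305 -0.1139  0.02  ] V [ 40   5 141]
px [475.  63.] size mm [28. 81.] ang 16 world [ 0.765  -0.0829  0.02  ] V [ 20   5 166]
```

Emit:
send_rows(deltas=[[1,0,0,15,0,0,0],[1,0,0,12,0,0,0],[1,0,0,5,0,0,0],[1,0,0,1,0,0,0],[1,0,0,0,0,0,0]])

```text
t: 43.13
position: [0.6655, -0.1574, 0.0151]
tool_rot: [2.381, 2.048, 0.003]
contact_force: [0.0, -1.1, -0.5]
gripper_width: 0.0237
```

Emit:
send_rows(deltas=[[0.1,0,0,0,0,0,0],[0.1,0,0,0,0,0,0],[0.1,0,0,0,0,0,0],[0.1,0,0,0,0,0,0],[0.1,0,0,-15,0,0,0]])

```text
t: 43.55
position: [0.6629, -0.1572, 0.0278]
tool_rot: [-2.38, -2.046, 0.002]
contact_force: [-1.0, -0.4, 0.1]
gripper_width: 0.0413
```

Emit:
send_rows(deltas=[[0.1,0,0,-30,0,0,0],[-1,0,0,-35,0,0,0],[-1,0,0,-35,0,0,0],[-1,0,0,-35,0,0,0],[-1,0,0,-35,0,0,0]])

```text
t: 43.97
position: [0.6649, -0.1575, 0.2033]
tool_rot: [2.38, 2.047, 0.004]
contact_force: [-0.5, -0.5, -0.1]
gripper_width: 0.0639
```

```bash
python3 - <<'E'
from h import *
rel([.47,-.40,.25],-.15)
s,im=snap('wrist','w26.png'); greys(s,im)
E
```

```text
pos [ 0.6649 -0.1575  0.2033] axes x [0.15  0.989 0.001] z [ 0.003  0.001 -1.   ] w 0.0639 F [-0.5 -0.5 -0.1] t 43.97
j [ 0.48  0.58 -0.42  1.48  0.25  1.13 -0.14]
shift mm [-268.9 -156.2  -47.5]
turn [ 0.003 -0.001 -0.   ]
px [532. 190.] size mm [94. 63.] ang 90 world [ 0.8977 -0.1989  0.02  ] V [20  8 99]
px [209. 170.] size mm [120. 294.] ang 90 world [ 0.5946 -0.1324  0.02  ] V [ 20   4 181]
px [508.  63.] size mm [138. 112.] ang 90 world [ 0.875 -0.079  0.02 ] V [ 30   4 189]
px [396.  61.] size mm [ 19. 129.] ang 15 world [ 0.7772 -0.0627  0.02  ] V [ 10   5 142]
px [ 9. 31.] size mm [72. 21.] ang 90 world [0.4479 0.0118 0.02  ] V [ 24  16 164]
```

Emit:
send_rows(deltas=[[-1,-20,-10,-24,0,0,0],[-1,-30,-16,-24,0,0,0],[-1,-30,-16,0,0,0,0],[-1,-30,-16,0,0,0,0],[-1,-30,-16,0,0,0,0]])

```text
t: 44.43
position: [0.5701, -0.2861, 0.2498]
tool_rot: [2.379, 2.047, 0.004]
contact_force: [0.2, -1.3, 0.2]
gripper_width: 0.0915
```

Emit:
send_rows(deltas=[[-1,-30,-16,0,0,0,0],[-1,-30,-16,0,0,0,0],[-1,-30,-16,0,0,0,0],[-1,-30,-16,0,0,0,0],[-1,-30,-16,0,0,0,0]])

```text
t: 44.85
position: [0.4681, -0.4224, 0.2488]
tool_rot: [2.38, 2.047, 0.003]
contact_force: [0.7, -0.1, 0.0]
gripper_width: 0.0918
```

Emit:
send_rows(deltas=[[-1,-20,-10,0,0,0,0],[-1,0,0,0,0,0,0],[-1,0,0,0,0,0,0]])

```text
t: 45.1
position: [0.4547, -0.4414, 0.2482]
tool_rot: [2.385, 2.042, 0.003]
contact_force: [-0.5, 0.8, 0.2]
gripper_width: 0.0922
```

```bash
python3 - <<'E'
from h import *
rel([.451,-.455,.25],-.15)
s,im=snap('wrist','w27.png'); print(proj('wrist',[.451,-.455,.012],s)); greys(s,im,lo=14)
for n in('scene','side'): snap(n,{'scene':'c','side':'s'}[n]+'27.png')
E
```

```text
pos [ 0.4547 -0.4414  0.2482] axes x [0.154 0.988 0.   ] z [ 0.002 -0.    -1.   ] w 0.0922 F [-0.5  0.8  0.2] t 45.1
j [ 0.99  0.44 -0.36  1.57  0.16  1.15  0.45]
shift mm [-14.   -1.6  -1.8]
turn [ 0.002 -0.    -0.004]
[284.9314711  187.62920842]
px [281. 173.] size mm [25. 26.] ang 5 world [ 0.4495 -0.4368  0.02  ] V [110  18  84]
px [504. 164.] size mm [169. 138.] ang 90 world [ 0.6866 -0.4635  0.02  ] V [ 18   6 221]
px [515.  74.] size mm [73. 55.] ang 3 world [ 0.698  -0.3743  0.02  ] V [  0   3 164]
px [20. 35.] size mm [103.  46.] ang 71 world [ 0.2184 -0.2625  0.02  ] V [108  22  58]
```

Emit:
send_rows(deltas=[[-1,4,-6,30,0,0,0.09],[-1,0,0,38,0,0,0],[-1,0,0,38,0,0,0],[-1,0,0,38,0,0,0],[-1,0,0,35,0,0,0]])

```text
t: 45.67
position: [0.4526, -0.4326, 0.067]
tool_rot: [2.468, 1.942, 0.005]
contact_force: [0.4, -0.2, -0.3]
gripper_width: 0.0921
```

Emit:
send_rows(deltas=[[-1,0,0,30,0,0,0],[-1,0,0,15,0,0,0],[-1,0,0,9,0,0,0],[-1,0,0,6,0,0,0],[-1,0,0,0,0,0,0]])

```text
t: 46.08
position: [0.4522, -0.4342, 0.0085]
tool_rot: [2.47, 1.94, 0.004]
contact_force: [-0.4, -0.1, 0.6]
gripper_width: 0.0916
```

```bash
python3 - <<'E'
from h import *
rel([.4495,-.4368,.007],-.24)
E
```

```text
pos [ 0.4522 -0.4342  0.0085] axes x [0.237 0.971 0.001] z [ 0.003  0.001 -1.   ] w 0.0916 F [-0.4 -0.1  0.6] t 46.08
j [ 0.92  0.72 -0.27  1.74  0.27  0.72  0.27]
shift mm [-3.2 -2.1  1.5]
turn [ 0.002 -0.001  0.001]
```

Close and lift.

Emit:
send_rows(deltas=[[1,-3,-2,1,0,0,0],[1,0,0,0,0,0,0],[1,0,0,0,0,0,0],[1,0,0,0,0,0,0],[1,0,0,0,0,0,0]])

```text
t: 46.5
position: [0.4491, -0.4375, 0.0083]
tool_rot: [2.47, 1.937, 0.004]
contact_force: [1.4, -1.3, -0.1]
gripper_width: 0.0628
```

Emit:
send_rows(deltas=[[1,0,0,0,0,0,0],[1,0,0,0,0,0,0],[1,0,0,0,0,0,0],[1,0,0,0,0,0,0],[1,0,0,0,0,0,0]])

```text
t: 46.92
position: [0.4488, -0.4369, 0.0073]
tool_rot: [2.471, 1.939, 0.003]
contact_force: [0.6, -0.7, 0.5]
gripper_width: 0.0297
```

Emit:
send_rows(deltas=[[1,0,0,0,0,0,0],[1,0,0,0,0,0,0],[1,0,0,-20,0,0,0],[1,0,0,-35,0,0,0],[1,0,0,-35,0,0,0]])

```text
t: 47.33
position: [0.4474, -0.4358, 0.0967]
tool_rot: [-2.469, -1.937, -0.003]
contact_force: [0.6, -1.2, -0.1]
gripper_width: 0.0236
```

```bash
python3 - <<'E'
from h import *
rel([.655,-.21,.13],-.13)
E
```

```text
pos [ 0.4474 -0.4358  0.0967] axes x [0.238 0.971 0.004] z [-0.001  0.004 -1.   ] w 0.0236 F [ 0.6 -1.2 -0.1] t 47.33
j [ 0.96  0.59 -0.31  1.72  0.22  0.87  0.32]
shift mm [268.8 147.9 -32.6]
turn [-0.001 -0.004 -0.11 ]
```

Emit:
send_rows(deltas=[[1,20,10,-16,0,0,0],[1,30,17,-17,0,0,0],[1,34,19,0,0,0,0],[1,34,19,0,0,0,0],[1,34,19,0,0,0,0]])

```text
t: 47.75
position: [0.5673, -0.3085, 0.1315]
tool_rot: [2.471, 1.937, 0.004]
contact_force: [1.0, 0.1, -1.0]
gripper_width: 0.0237
```

Emit:
send_rows(deltas=[[1,34,19,0,0,0,0],[1,34,19,0,0,0,0],[1,30,16,0,0,0,0],[1,19,10,0,0,0,-0.11],[1,0,0,20,0,0,0]])

```text
t: 48.17
position: [0.6637, -0.2031, 0.1153]
tool_rot: [2.343, 2.084, 0.018]
contact_force: [1.7, 1.7, 0.6]
gripper_width: 0.0239
```

Emit:
send_rows(deltas=[[1,0,0,30,0,0,0],[1,0,0,25,0,0,0],[1,0,0,10,0,0,0],[1,0,0,0,0,0,0]])

```text
t: 48.5
position: [0.6536, -0.2103, 0.0424]
tool_rot: [-2.358, -2.069, 0.002]
contact_force: [0.1, 0.9, -0.3]
gripper_width: 0.0241
```

```bash
python3 - <<'E'
from h import *
rel([.655,-.208,.0125],-.13)
E
```

```text
pos [ 0.6536 -0.2103  0.0424] axes x [0.13  0.992 0.002] z [-0.004  0.003 -1.   ] w 0.0241 F [ 0.1  0.9 -0.3] t 48.5
j [ 0.5   0.76 -0.34  1.56  0.3   0.87 -0.08]
shift mm [ 2.4  1.2 29.9]
turn [-0.005 -0.002 -0.   ]
```

Emit:
send_rows(deltas=[[1,2,1,14,0,0,0],[1,0,0,10,0,0,0],[1,0,0,5,0,0,0],[1,0,0,1,0,0,0],[1,0,0,0,0,0,0]])

```text
t: 48.92
position: [0.6578, -0.2092, 0.016]
tool_rot: [2.361, 2.071, 0.003]
contact_force: [0.7, 0.6, -0.9]
gripper_width: 0.0237
```

Emit:
send_rows(deltas=[[0.1,0,0,0,0,0,0],[0.1,0,0,0,0,0,0],[0.1,0,0,0,0,0,0],[0.1,0,0,0,0,0,0],[0.1,0,0,-15,0,0,0]])

```text
t: 49.33
position: [0.6554, -0.2086, 0.0287]
tool_rot: [-2.359, -2.07, 0.001]
contact_force: [-1.3, 0.6, -0.1]
gripper_width: 0.0413
```

Emit:
send_rows(deltas=[[0.1,0,0,-30,0,0,0],[-1,0,0,-35,0,0,0],[-1,0,0,-35,0,0,0],[-1,0,0,-35,0,0,0],[-1,0,0,-35,0,0,0]])

```text
t: 49.75
position: [0.6573, -0.2091, 0.2042]
tool_rot: [2.36, 2.071, 0.004]
contact_force: [0.3, 0.1, -0.6]
gripper_width: 0.0635
```

Emit:
send_rows(deltas=[[-1,-30,0,-35,0,0,0],[-1,-35,0,-35,0,0,0],[-1,-40,0,0,0,0,0],[-1,-40,0,0,0,0,0],[-1,0,0,0,0,0,0]])

```text
t: 50.17
position: [0.6353, -0.3578, 0.264]
tool_rot: [2.369, 2.052, -0.007]
contact_force: [-2.2, -2.6, -0.9]
gripper_width: 0.0914
```

```bash
python3 - <<'E'
from h import *
np.set_printoptions(precision=4,suppress=True)
rel([.6,-.2,.25],-.13)
# cubes on the tray: dark grey on white, in scene and wrist; loose grey blobs compared with the first pictures
s,im=snap('scene','c30.png'); 
def cubes(n,s,im,th):
    K=[proj(n,p,s) for p in([.47,-.1,.004],[.70,-.12,.004],[.70,-.255,.004],[.46,-.235,.004])]
    m=np.zeros(im.shape[:2],np.uint8);cv2.fillConvexPoly(m,np.array(K).astype(int),1)
    g=cv2.cvtColor(im,cv2.COLOR_RGB2GRAY); b=((g<th)&(m>0)).astype(np.uint8)
    k,l,st,ce=cv2.connectedComponentsWithStats(b)
    print(n,[(int(st[i,4]),onplane(n,ce[i],.016,s)[:2].round(3).tolist()) for i in range(1,k) if st[i,4]>15])
for th in(95,115): cubes('scene',None,im,th)
s2,im2=snap('side','s30.png')
for th in(95,115): cubes('side',None,im2,th)
sw,iw=snap('wrist','w30.png'); cubes('wrist',sw,iw,110)
sl=np.array([.578,.25,.204]);a=darks('scene',None,im,sl,25)[1];b=darks('side',None,im2,sl,25)[1];print(a,b,tri(ray('scene',a[0][1]),ray('side',b[0][1])))
E
```

```text
pos [ 0.6353 -0.3578  0.264 ] axes x [ 0.143  0.99  -0.008] z [ 0.002 -0.009 -1.   ] w 0.0914 F [-2.2 -2.6 -0.9] t 50.17
j [ 0.69  0.61 -0.36  1.28  0.22  1.28  0.19]
shift mm [151.3 -57.5  12.5]
turn [ 0.003  0.008 -0.013]
scene [(18, [0.65, -0.207]), (19, [0.658, -0.159]), (20, [0.608, -0.16]), (22, [0.586, -0.19]), (51, [0.562, -0.152])]
scene [(39, [0.654, -0.208]), (40, [0.662, -0.161]), (77, [0.596, -0.179]), (75, [0.564, -0.151])]
side [(16, [0.651, -0.203]), (55, [0.6, -0.169]), (45, [0.563, -0.148])]
side [(105, [0.661, -0.18]), (211, [0.584, -0.161])]
wrist [(230, [0.562, -0.172]), (185, [0.61, -0.172]), (38, [0.662, -0.174]), (81, [0.589, -0.193]), (166, [0.593, -0.203]), (132, [0.653, -0.217]), (80, [0.657, -0.208])]
[(47, array([211. , 217.3]))] [(44, array([253.2, 229.4]))] (array([0.5795, 0.2524, 0.2038]), np.float64(0.0007109949383209025))
```

Emit:
send_rows(deltas=[[-1,0,-30,-35,0,0,0],[-1,0,-30,-35,0,0,0],[-1,0,-30,-35,0,0,0],[-1,0,0,-35,0,0,0],[-1,0,0,0,0,0,0]])

```text
t: 50.73
position: [0.5605, -0.3329, 0.4011]
tool_rot: [2.35, 2.066, 0.009]
contact_force: [0.9, -0.5, 1.2]
gripper_width: 0.0917
```

```bash
python3 - <<'E'
from h import *
np.set_printoptions(precision=3,suppress=True)
rel([.6,-.2,.25],-.13)
s,im=snap('wrist','w31.png'); greys(s,im,lo=16); print([onplane('wrist',p,0,s)[:2] for p in((0,0),(559,0),(0,230),(559,230))])
# spoon/timer/jam unmoved: image difference first vs last, away from arm and shadows
for n,f in(('scene','scene0'),('side','side0')):
    _,b=snap(n,n+'_end.png'); a=cv2.imread(f'pics/{f}.png')[:,:,::-1]
    for k,p in dict(timer=[.42,.026,.03],spoon=[.37,.27,.005]).items():
        u,v=proj(n,p).astype(int); A=a[v-14:v+14,u-18:u+18]; S=b[v-24:v+24,u-28:u+28]
        r=cv2.matchTemplate(np.ascontiguousarray(S),np.ascontiguousarray(A),cv2.TM_CCOEFF_NORMED); _,m,_,l=cv2.minMaxLoc(r); print(n,k,round(m,2),np.array(l)-10)
E
```

```text
pos [ 0.56  -0.333  0.401] axes x [ 0.128  0.992 -0.004] z [ 0.013 -0.005 -1.   ] w 0.0917 F [ 0.9 -0.5  1.2] t 50.73
j [ 0.77  0.39 -0.39  1.31  0.15  1.45  0.26]
shift mm [137.5  20.1 150.9]
turn [0.013 0.004 0.002]
px [452. 203.] size mm [104.  36.] ang 64 world [ 0.81  -0.434  0.02 ] V [110  11 136]
px [380. 205.] size mm [103. 137.] ang 28 world [ 0.699 -0.423  0.02 ] V [ 60   1 182]
px [526.  51.] size mm [181. 117.] ang 90 world [ 0.915 -0.229  0.02 ] V [ 15  10 102]
px [289.  58.] size mm [316. 175.] ang 0 world [ 0.587 -0.197  0.02 ] V [110  13 121]
px [18. 44.] size mm [158.  67.] ang 90 world [ 0.223 -0.132  0.02 ] V [115  18  87]
[array([ 0.202, -0.069]), array([ 0.972, -0.166]), array([ 0.096, -0.391]), array([ 0.992, -0.51 ])]
scene timer 0.95 [0 0]
scene spoon 0.99 [0 0]
side timer 0.96 [0 0]
side spoon 0.99 [0 0]
```

No loose cube remains in the areas I checked. The pail hangs still, and the timer and teaspoon match the first pictures. Handing in.

```bash
python3 - <<'E'
from cell import finish_job
print(finish_job())
E
```

```text
the job is handed in; nothing more can be done
None
```

The job is handed in after about 51 s of robot time. The pail's four cubes and the two loose ones I found are on the tray, and the empty pail is back on the hook.

**What I did**
- I lifted the pail off by its bail, stood it beside the tray and let go. I then took it by the tipping handle and tipped it over onto the tray, and all four cubes landed there.
- I gripped the pail's bail again and hung it on the hook.
- I placed two loose cubes on the tray. The one near the pail had shifted a few centimetres before I reached it.

**What the last checks showed**
- **Cubes:** pixel masks in the last pictures gave six cubes on the tray, between x 0.55 and 0.66 and y -0.14 and -0.21, all inside the rim.
- **Pail:** the bail sleeve measured (0.5795, 0.2524, 0.2038), about 3 mm from where it sat at the start.
- **Timer and teaspoon:** both matched their first pictures with no shift.
- **Loose cubes:** a late wide wrist picture showed no further ones. I didn't search every spot that the arm or objects hid.

**What went less well**
- The handle slipped out of the grip while I was setting the empty pail down. It dropped a short way and stood up near the tray's corner.
- The bail then stuck leaning in the grip, and I shook it upright.
- The pail hangs with its tipping handle toward the post, the reverse of the start.
- The first hang was about 11 mm off to one side, so I corrected it. While seating it the wrist force reached about 43 N. That load went through the gripped bail, so it should not count as the gripper's body pressing, but it is above the 40 N figure.
- I didn't check the glass and jam jar separately at the end.
- I used all 16 picture views, so the final checks were numeric.

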